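Uncover the hot pot furnace with the lid lifter

ROBOT

A 6-joint arm with a two-finger parallel gripper is mounted at the origin on the work surface; the furniture and walls round the work are solid. World frame = base frame: x ahead of the robot, y to its left, z up, the work surface at z = 0. Lengths are in m, angles in rad, forces in N, time in s.
With the tool pointing down it reaches from about 0.275 to 0.775 m from the base axis. Payload 14.6 kg.
Tool frame: the origin (TCP) lies midway between the tips of the shut fingers; the grasp point (between the pads) lies 19 mm behind it; y points along the fingers, x is the direction in which the jaws open and shut, and the axes are right-handed (so a half turn about y gives the same grasp; the last joint's range is limited). The gripper opens to 85 mm and grips with 20 to 120 N. Pads are 22 mm wide; open, the fingers measure 114 mm over their backs; the gripper's body (76 mm by 85 mm) begins 54 mm behind the grasp point. The pads swing forward as they close: fully open they stand 13 mm farther back than shut.
Start: joints at [0.969, 0.263, -0.048, 1.259, 0, 1.415], TCP at [0.227, 0.473, 0.231] pointing down, gripper open.
Joint ranges: [-2.65, 2.65], [-0.89, 1.7], [-1.18, 1.37], [-2.13, 2.11], [-1.35, 1.29], [-3.14, 3.14]. Speed limits (rad/s): [1.89, 1.89, 2.57, 2.79, 3.14, 3.14].

INTERFACE

Orientations are given as [roll, pitch, yaw] about the fixed x, y, z axes, in that order (R = Rz(yaw) Ry(pitch) Rx(roll)).
In Python, from plant import ctrl gives the robot as it stands.
- The arm moves only by the tool step_arm, never from a script. Its argument "targets" is one flat list of numbers, 7 for each row, row after row: the turn, a rotation vector about the tool's x, y, z in degrees, then the shift along the tool's x, y, z in mm, then the closure in counts, from 0 (fully open) to 255 (shut). A call has exactly 5 rows; each row is the pose to reach, as a shift and turn from the pose measured when the call began, along the tool's axes at that moment; what a row does not reach only later rows make up. A row lasts 1/10 s, in which the tool goes at most 50 mm and 8.59 degrees, less where a joint would pass 70% of its speed; a pose out of reach is approached as far as the arm can. A call with a gripper value outside its range is refused whole. The fingers move at their own pace and stop on an object; "force" is the grip in N (left out, the last holds). Time passes only in rows, so rows that repeat a pose let the fingers close, or fill a call up. It gives the time, the measured TCP pose, the force and the opening at its end, in the units of the state.
- ctrl.state(): the state, without advancing time (a new reading comes with each control period).
- ctrl.read_camera(name): name is "side" or "top"; returns the picture (384x512x3 uint8, red, green, blue); there is no depth.
- ctrl.camera_info(name): a dict with "vertical_fov" (degrees; the focal length in pixels is half the picture's height over the tangent of half this angle, whatever the lens; pixels are square), "cx", "cy" (the principal point, pixels), "view" (4x4, takes a point from world to camera coordinates). Camera axes: x right, y down, z forward; pixel columns grow to the right and rows downward; lengths in m; the calibration is good to about 2 mm. A picture is of the moment at which its call begins. camera_info takes no time and is no camera call.
- ctrl.close_job(): hands the job in, once; it reports no verdict.
The state is a dict: "time": time; "joints": joint angles; "joint_vel": joint speeds; "effort": joint torques, N m; "ee_pos": TCP position; "eef_rot": TCP orientation; "ft_force": force on the tool from outside, world axes, zero at the start; "ft_torque": the same for the moment, N m; "gripper_width": opening from 0.0 (shut) to 1.0 (fully open).
Only numpy, scipy, OpenCV 4.12 (cv2) and the standard library are available. Lean on these libraries where they do the work, as an engineer would, in place of code of your own. Each camera call takes 0.05 s, during which the arm holds its last target.

TASK

The pot furnace is hot: take the lid lifter from its stand, hook it under the loop of the furnace lid, feel out the point along the loop where the lid balances, and carry the lid level, never tipped more than 5 degrees, to the buff firebrick lid rest. Set it down gently, flat inside the rest's rim, unhook, and hang the lifter back in its stand. The lid is brittle and hot: never pull, push or press on it with much more than its own weight, touch lid and furnace with nothing but the lifter, and leave everything else alone.

Things in the scene. Friction and masses are not known exactly. Their poses are not given: they have to be found in the camera images.
- lifter_grip (a point): Lid lifter hanging in its stand, 0.12 kg: a steel hook under an upright square wooden handle. This point is the middle of the handle: 22 x 22 mm in section (sides along x and y), 82 mm tall, so it ends 41 mm above and below. z up along the handle, x towards the mouth of the hook.
- lifter_hook (a point): Seat of the hook (top of the wire, where the bar hangs), straight below the handle, 137 mm below its middle; same axes. The wire reaches 6 mm below this point. To +x it rises gently to a tip at x = 16 mm, 5.5 mm above this point; to -x the inner face of the hook's back is at x = -14 mm. Open above the tip.
- lifter: The whole lifter, same axes as its handle. Origin: middle of the underside of its round steel collar (28 mm across, 6 mm thick), 52 mm below the middle of the handle. Below the collar is a 6 mm wire shank, straight for 26 mm, then cranked 17 mm to -x, then the hook, whose mouth opens to +x.
- stand_fork (a point): Where the collar rests in the stand (fixed): middle of the fork's top face, 120 mm above the bench, z up. The fork is open to -x: two prongs along x, slot 13 mm wide, a 3 mm high stop on each prong's end (x = -18 to -22 mm). Raise the lifter about 10 mm, draw it along -x past x = -40 mm; return likewise. A post at x = 46 mm is no higher than the fork.
- lid_bar (a point): Middle of the loop handle's bar (centre line): round, 8 mm thick, straight along y for 106 mm between legs at y = -58 and 58 mm; 58 mm above the lid's underside, 34 mm above its top face, z up. On the lid under the bar is a dark iron damper slide, up to 12.5 mm tall, 58 mm wide in x: about 17 mm are free under the bar. The hook can enter from -x or +x.
- lid: White refractory furnace lid, 140 mm across, 24 mm thick, 0.44 kg with loop and damper, give or take a fifth. Origin: middle of the disc's underside; z up, y along the loop. A spigot 80 mm across, 5 mm deep, below it sits in the furnace mouth with about 6 mm to spare all round. While one side still lies on the furnace, the lid turns on its rim, 70 mm from the middle.
- furnace: Pot furnace, fixed: grey round body 181 mm across, with a black control panel on its -x side (out to x = -110 mm). Origin: middle of its foot on the bench, z up. The lid lies on its flat white mouth ring 83 mm above the bench (160 mm across, mouth 92 mm across).
- lid_rest: Lid rest, fixed: a round buff firebrick ring 176 mm across, 40 mm high. Origin: middle of its foot on the bench, z up.
- rest_seat (a point): Middle of the flat seat of the lid rest, 30 mm above the bench, where the lid's underside is to lie. A flared rim 10 mm high stands round it: about 150 mm across inside at the bottom, 158 mm at the top. The middle is open for the lid's spigot (104 mm across, 24 mm deep).
- wash_bottle: White wash bottle with red spout, 215 mm tall, a bystander.
- tube_rack: Blue rack with test tubes, 170 mm long and 122 mm tall, a bystander.
- bottle_white_1: White plastic reagent bottle, 169 mm tall, a bystander.
- beaker_2: Small empty beaker, 62 mm tall, a bystander.
- petri_dish_0: Petri dish, 61 mm across, a bystander.
- lid_top (a point): Middle of the lid's top face; axes as lid. The heavy, stiff damper was left anywhere along y, so the balance point is up to 18 mm from the bar's middle, to +y or -y. It is not measured: feel it by raising the bar slightly; the light side rises, the heavy side stays down. Hung, the centre of mass is about 33 mm under the hook: 1 mm off balance tips it by 0.03 rad.

How it is judged:
On the way, in this order (a step that is already met when the one before it is completed fails the run):
1. the lid hangs level on the lifter's hook, clear of the furnace (z of lid in the frame of furnace above 0.1 m and contact force between lifter and lid above 2 N and angle between lid's own z axis and vertical below 0.087 rad), for 0.2 s.
2. the lid lies flat inside the rim of the rest, off the hook (horizontal distance between lid and rest_seat below 0.009 m and z of lid in the frame of rest_seat below 0.002 m and angle between lid's own z axis and vertical below 0.03 rad and contact force between lifter and lid below 0.1 N), for 0.2 s.
At the end, for the whole second after the job is handed in: The lid lies flat on the seat of the lid rest inside its rim (underside within 2 mm of the seat, centre within 9 mm, tilt below 0.03 rad) and the lifter hangs upright in the fork of its stand (collar within 12 mm of its place, tilt below 0.1 rad), both at rest (horizontal distance between lid and rest_seat below 0.009 m and z of lid in the frame of rest_seat below 0.002 m and angle between lid's own z axis and vertical below 0.03 rad and linear speed of each of lid, lifter below 0.01 m/s and distance between lifter and stand_fork below 0.012 m and angle between lifter's own z axis and vertical below 0.1 rad); the robot touches nothing.
It fails at once if the lid is tipped more than 5 degrees (angle between lid's own z axis and vertical above 0.0873 rad).
It fails at once if the lifter pulls or presses on the lid with more than 12 N (contact force between lifter and lid above 12 N).
It fails at once if the lid is dropped or pressed on the rest or the furnace with more than 20 N (contact force between lid and lid_rest above 20 N or contact force between lid and furnace above 20 N).
It fails at once if the gripper or arm touches the hot lid or furnace (contact force between any of the fingers, the arm and lid above 0.3 N or contact force between any of the fingers, the arm and furnace above 0.3 N).
It fails at once if a bystander is moved (distance of any of wash_bottle, tube_rack, bottle_white_1, beaker_2, petri_dish_0 from where it was at the start of the episode above 0.02 m).
It also fails if it takes over 72 s, if anything falls off the work surface, if the arm or the gripper's body presses on something with over 40 N, if the wrist force passes 120 N, or if a joint passes its speed limit or range.

## Working session

There is one attempt and no reset: what is moved stays moved. The work goes in short steps, Python scripts to look and compute and a tool call to move; the robot and the scene stay as the last step left them, time stands still between calls to the robot, and variables do not carry over. Pictures are saved under pics/ and viewed, and the job is handed in when it is done.

Besides the shell and the picture viewer there is one more tool, called after ">>>" as a command line: name --argument value ..., lists and objects as JSON in quotes. step_arm: Moves the arm, as the interface text tells. Its arguments: {"type":"object","properties":{"targets":{"type":"array"},"force":{"type":"number"}},"required":["targets"]}

```bash
ls; mkdir -p pics; python3 - <<'E'
from plant import ctrl
import cv2,numpy as np
print(ctrl.state())
for n in("side","top"):
    i=ctrl.camera_info(n);print(n,i)
    im=ctrl.read_camera(n);cv2.imwrite(f"pics/{n}0.png",im[:,:,::-1])
E
```

```text
pics
{'time': 0.0, 'joints': array([ 9.68689999e-01,  2.63524309e-01, -4.89808596e-02,  1.25941570e+00,
        6.35989416e-06,  1.41551308e+00]), 'joint_vel': array([-1.06584482e-03, -9.84685622e-04, -2.99691641e-04,  6.48112527e-04,
       -4.69811709e-05,  1.30706934e-03]), 'effort': array([-2.43744042e-03, -6.37607360e+01,  3.84570622e+01,  1.36412226e-02,
       -3.06092561e-04, -3.54869115e-06]), 'ee_pos': array([0.22667559, 0.47320777, 0.23080827]), 'eef_rot': array([-1.57061612e+00,  1.11003075e-03,  1.12397334e+00]), 'ft_force': array([-0.14981654, -0.47795561,  0.11439391]), 'ft_torque': array([ 0.00663759,  0.03815004, -0.03503728]), 'gripper_width': 0.9964482794391176}
side {'vertical_fov': 57.52173526166244, 'cx': 256.56509967267726, 'cy': 189.7254962949911, 'view': array([[ 0.94853613, -0.31629579, -0.01536816, -0.57316394],
       [-0.22069013, -0.62546244, -0.74839335,  0.22245708],
       [ 0.22710146,  0.71326973, -0.66307708,  1.13387498],
       [ 0.        ,  0.        ,  0.        ,  1.        ]])}
top {'vertical_fov': 54.18697228202127, 'cx': 253.39446800166516, 'cy': 195.87444817820165, 'view': array([[ 0.02486216, -0.9993371 , -0.02659404, -0.0144854 ],
       [-0.99844569, -0.02349506, -0.05053896,  0.59127503],
       [ 0.04988062,  0.02780922, -0.99836795,  1.09855525],
       [ 0.        ,  0.        ,  0.        ,  1.        ]])}
```

View pics/side0.png

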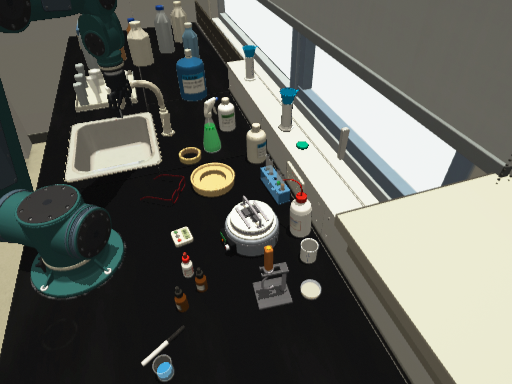

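View pics/top0.png

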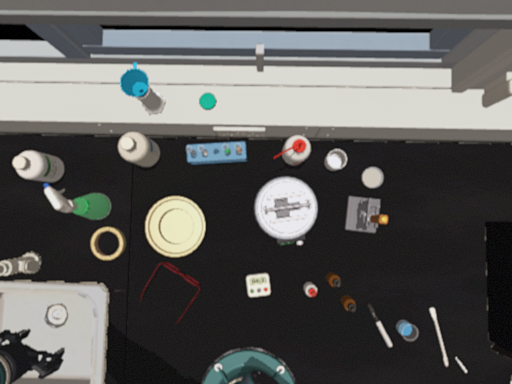

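```bash
python3 - <<'E'
import cv2,numpy as np
s=cv2.imread("pics/side0.png");t=cv2.imread("pics/top0.png")
cv2.imwrite("pics/side_z.png",cv2.resize(s[150:310,180:340],None,fx=3.7,fy=3.7,interpolation=cv2.INTER_CUBIC))
cv2.imwrite("pics/top_z.png",cv2.resize(t[130:260,240:400],None,fx=4.5,fy=4.5,interpolation=cv2.INTER_CUBIC))
E
```

```text
(no output)
```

View pics/side_z.png

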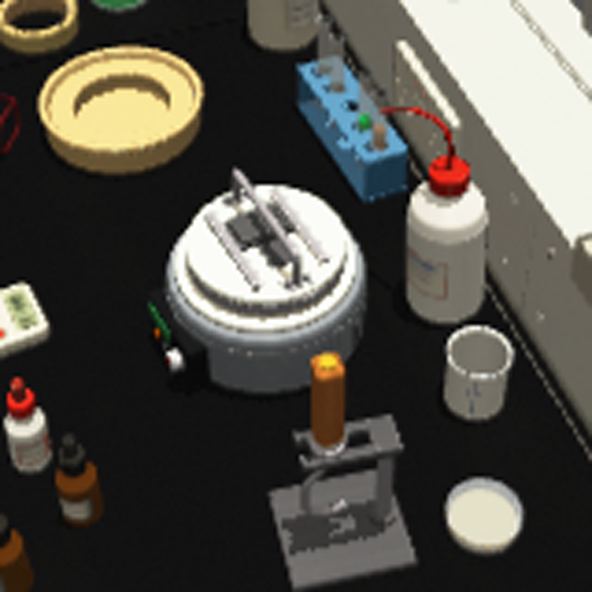

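View pics/top_z.png

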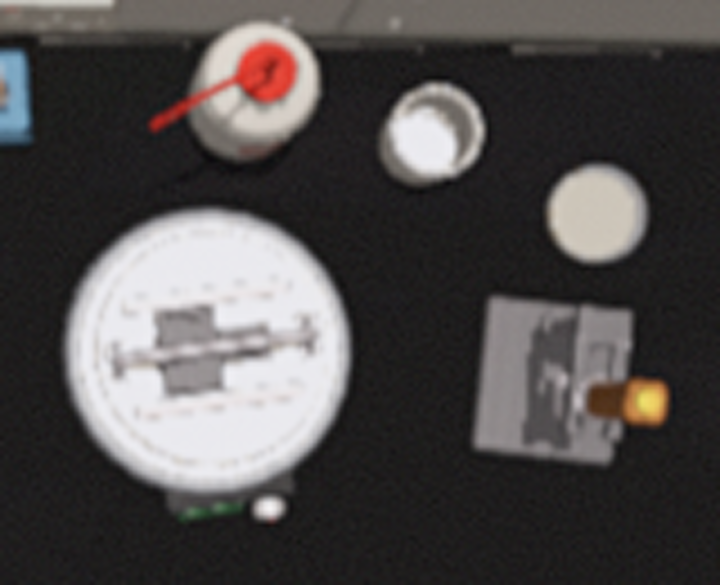

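```bash
cat > h.py <<'E'
import numpy as np,cv2
from plant import ctrl
C={}
for n in("side","top"):
    i=ctrl.camera_info(n);f=192/np.tan(np.radians(i["vertical_fov"]/2))
    K=np.array([[f,0,i["cx"]],[0,f,i["cy"]],[0,0,1]]);C[n]=(K,np.array(i["view"]))
def proj(n,p):
    K,V=C[n];p=np.atleast_2d(p);q=(V[:3,:3]@p.T).T+V[:3,3];q=(K@q.T).T;return q[:,:2]/q[:,2:]
def ray(n,uv):
    K,V=C[n];d=V[:3,:3].T@np.linalg.inv(K)@np.array([uv[0],uv[1],1.]);return -V[:3,:3].T@V[:3,3],d/np.linalg.norm(d)
def plane(n,uv,z):
    o,d=ray(n,uv);return o+d*(z-o[2])/d[2]
def tri(us,ut):
    P=[C[n][0]@C[n][1][:3] for n in("side","top")]
    X=cv2.triangulatePoints(P[0],P[1],np.array(us,float).reshape(2,1),np.array(ut,float).reshape(2,1))[:,0];X=X[:3]/X[3]
    e=[np.linalg.norm(proj(n,X)[0]-u) for n,u in(("side",us),("top",ut))]
    return X,np.round(e,2)
def grab(n,k=1):
    return np.mean([ctrl.read_camera(n)[:,:,::-1].astype(np.float32) for _ in range(k)],0)
E
python3 - <<'E'
from h import *
for n in C: print(n,ray(n,(256,192))[0])
s=cv2.imread("pics/side0.png");t=cv2.imread("pics/top0.png")
hs=cv2.cvtColor(s,cv2.COLOR_BGR2HSV);ht=cv2.cvtColor(t,cv2.COLOR_BGR2HSV)
def blobs(m,nm):
    k,l,st,c=cv2.connectedComponentsWithStats(m)
    for i in range(1,k):
        if st[i,4]>8: print(nm,st[i],c[i].round(2))
# handle
blobs(cv2.inRange(ht,(8,100,60),(35,255,255))[:, 350:400].copy(),"top orange(+350)")
blobs(cv2.inRange(ht,(18,100,200),(35,255,255))[:, 350:400].copy(),"top bright(+350)")
blobs(cv2.inRange(hs,(5,100,60),(35,255,255))[230:290,255:290].copy(),"side orange(+255,230)")
print(hs[240:275,265:274,2]);print(ht[210:228,368:392,2])
# rest
for n,h in(("side",hs),("top",ht)):
    m=cv2.inRange(h,(15,60,120),(32,255,255));blobs(m,n+" buff")
E
```

```text
side [ 0.33525612 -0.85090949  0.90952344]
top [ 0.53591952 -0.03113372  1.12625956]
top orange(+350) [ 21 214  18  11 157] [ 30.32 218.89]
top orange(+350) [  0 298   6   8  27] [  2.33 301.3 ]
top bright(+350) [ 32 216   5   7  27] [ 33.96 218.81]
side orange(+255,230) [  9  15   9  26 218] [13.06 27.19]
[[ 96  86  75  69  72  73  62  64  64]
 [ 77  69  83  67  63  66  59  65  63]
 [ 89  70  68  66  60  64  59  63  62]
 [ 73  67  62  65  60  64  59  62  63]
 [ 65  65  61  64  61  65  62  63  61]
 [ 64  79 149 161 164 151 101  63  62]
 [196 229 246 246 245 210 181  73  63]
 [220 238 250 251 250 248 185  96  42]
 [211 241 248 251 248 236 220 141  33]
 [200 217 176 201 174 186 231 207  51]
 [205 214 221 219 206 203 210 199  59]
 [170 209 230 222 200 173 159 140  43]
 [106 147 166 147 127 108  98  91  37]
 [ 82  91  97  94  92  86  84  81  35]
 [ 81  81  84  89  91  85  82  80  35]
 [ 80  82  85  89  92  85  81  80  35]
 [ 80  81  83  88  90  85  81  80  35]
 [ 80  83  83  86  89  85  81  80  35]
 [ 79  83  84  86  89  85  82  80  35]
 [ 82  82  84  88  89  85  82  81  35]
 [ 81  83  8
[... 2069 characters left out ...]
45  30  28  29  32]
 [122 119 132 137 136 118  84 109 136 126  64  23  27  29  30  31  37  39
   32  26  27  32  29  29]
 [124 126 135 135 132 112  91 123 137 117  59  24  24  28  27  31  27  26
   29  27  25  30  31  30]
 [128 132 137 136 134 122 109 114 108  91  46  28  28  26  29  29  32  30
   31  32  29  30  33  30]]
side buff [179 147  22  14 117] [189.47 153.63]
side buff [190 162  45  30 959] [212.01 176.69]
side buff [266 245   6   7  30] [268.27 247.67]
top buff [145 196  60  61 473] [166.4  229.03]
top buff [158 209  16  35  96] [162.85 224.93]
top buff [380 215   8   9  54] [383.44 218.89]
top buff [202 220   1  12  12] [202.  225.5]
top buff [ 90 227  34  33 437] [106.74 243.2 ]
```

```bash
python3 - <<'E'
from h import *
X,e=tri((268.2,248.2),(383.4,218.9));print("handle top",X,e)
print(plane("top",(383.4,218.9),.213), plane("side",(268.2,248.2),.213))
s=cv2.imread("pics/side0.png");t=cv2.imread("pics/top0.png")
hs=cv2.cvtColor(s,cv2.COLOR_BGR2HSV);ht=cv2.cvtColor(t,cv2.COLOR_BGR2HSV)
# rest: non-black mask
def big(m,x0,x1,y0,y1,nm):
    w=np.zeros_like(m);w[y0:y1,x0:x1]=m[y0:y1,x0:x1]
    cs,_=cv2.findContours(w,cv2.RETR_EXTERNAL,cv2.CHAIN_APPROX_NONE);c=max(cs,key=cv2.contourArea)
    (a,b),(d1,d2),an=cv2.fitEllipse(c);print(nm,(round(a,2),round(b,2)),(round(d1,1),round(d2,1)),round(an));return a,b
mt=cv2.inRange(t,(0,70,90),(255,255,255))
for thr in(60,90,120):
    u=big((t[:,:,2]>thr).astype(np.uint8)*255,138,214,190,262,f"rest top {thr}");print(plane("top",u,.04))
for thr in (150,190,215):
    u=big((t[:,:,2]>thr).astype(np.uint8)*255,248,325,170,240,f"furn {thr}");print(plane("top",u,.083))
cv2.imwrite("pics/a.png",np.hstack([cv2.resize(t[190:265,138:213],None,fx=5,fy=5,interpolation=cv2.INTER_CUBIC),cv2.resize(s[155:215,180:245],None,fx=6.25,fy=6.25,interpolation=cv2.INTER_CUBIC)[:375]]))
cv2.imwrite("pics/b.png",cv2.resize(t[170:248,248:326],None,fx=7.5,fy=7.5,interpolation=cv2.INTER_CUBIC))
cv2.imwrite("pics/c.png",cv2.resize(s[192:256,218:284],None,fx=9,fy=9,interpolation=cv2.INTER_CUBIC))
E
```

```text
handle top [ 0.53269714 -0.32075591  0.21032898] [0.34 0.31]
[ 0.53342268 -0.32010882  0.213     ] [ 0.53110105 -0.32261706  0.213     ]
rest top 60 (174.7, 226.11) (61.1, 62.2) 21
[0.49694968 0.22544187 0.04      ]
rest top 90 (174.85, 226.11) (60.4, 61.7) 14
[0.49696256 0.22499873 0.04      ]
rest top 120 (174.8, 226.05) (60.1, 60.9) 30
[0.4971271  0.22515507 0.04      ]
furn 150 (285.68, 207.65) (60.8, 61.1) 117
[ 0.55746029 -0.09245168  0.083     ]
furn 190 (285.71, 207.62) (58.8, 59.4) 101
[ 0.55755502 -0.09253051  0.083     ]
furn 215 (286.0, 207.44) (56.3, 56.5) 123
[ 0.5580647  -0.09331422  0.083     ]
```

View pics/a.png

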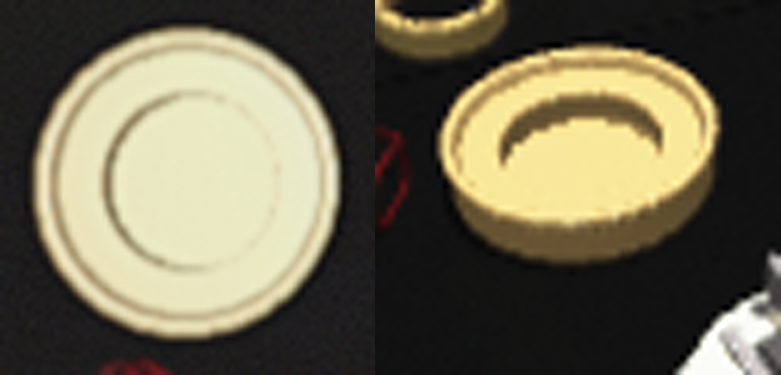

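View pics/b.png

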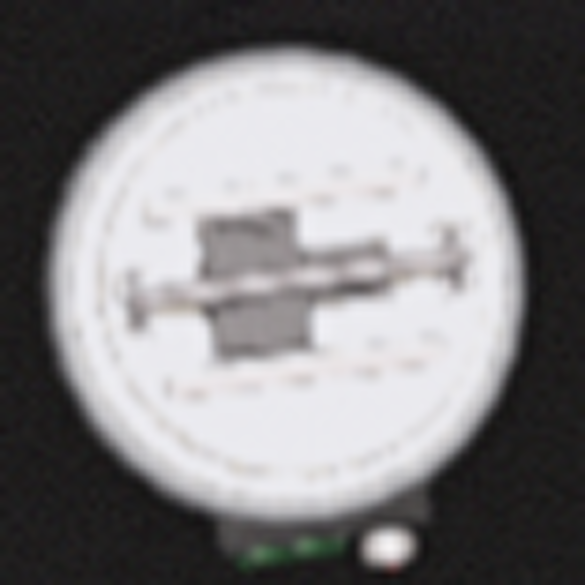

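View pics/c.png

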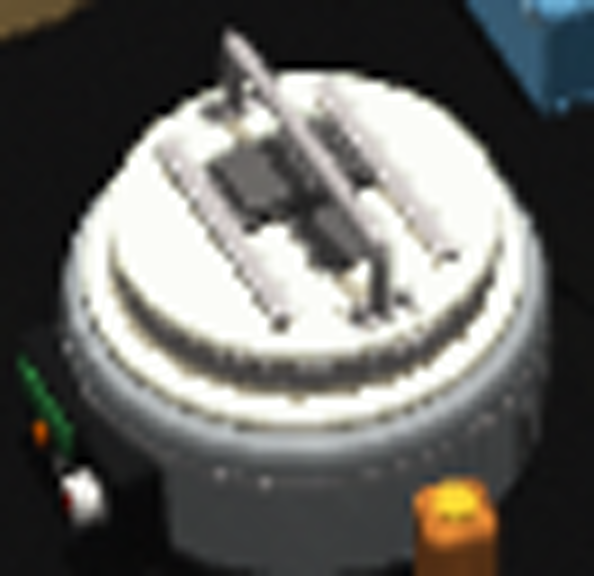

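```bash
python3 - <<'E'
from h import *
A,e=tri((243.6,196.2),(265,209.4));print(A,e)
B,e2=tri((259.5,218.9),(309.2,204.3));print(B,e2)
d=A-B;print("mid",(A+B)/2,"len",np.linalg.norm(d),"yaw",np.degrees(np.arctan2(-d[0],d[1])))
for z in(.141,):
  a=plane("top",(265,209.4),z);b=plane("top",(309.2,204.3),z);d=a-b;print("top-plane mid",(a+b)/2,np.linalg.norm(d),np.degrees(np.arctan2(-d[0],d[1])))
  a=plane("side",(243.6,196.2),z);b=plane("side",(259.5,218.9),z);d=a-b;print("side-plane mid",(a+b)/2,np.linalg.norm(d),np.degrees(np.arctan2(-d[0],d[1])))
# damper block in top: x 205-305 of 7.5 zoom -> along bar
print("damper centre", plane("top",(258/7.5-.43+248,285/7.5-.43+170),.118))
# lid top ellipse in side: centre
for (u,v,z) in ((305/9-.44+218,215/9-.44+192,.107),): print("lid top side",plane("side",(u,v),z))
E
```

```text
[ 0.55028486 -0.03499537  0.13595378] [0.05 0.06]
[ 0.56621167 -0.1505481   0.13761098] [0.16 0.16]
mid [ 0.55824827 -0.09277173  0.13678238] len 0.11665694732856464 yaw 7.847717208209824
top-plane mid [ 0.55843619 -0.09262919  0.141     ] 0.11636300616274771 7.983538347110522
side-plane mid [ 0.55671783 -0.09690343  0.141     ] 0.11437325034024086 8.04318326566835
damper centre [ 0.55670859 -0.08045323  0.118     ]
lid top side [ 0.55548246 -0.0997902   0.107     ]
```

```bash
cat >> h.py <<'E'
from scipy.spatial.transform import Rotation as Ro
def to(x,y,z,yaw,s=None):
    s=s or ctrl.state();R0=Ro.from_euler('xyz',s["eef_rot"]);p=np.array(s["ee_pos"])
    R1=Ro.from_euler('xyz',[-np.pi/2,0,np.radians(yaw)])
    rv=np.degrees((R0.inv()*R1).as_rotvec());d=1000*R0.inv().apply(np.array([x,y,z])-p)
    print("rot",rv.round(2),"shift",d.round(1))
def st():
    s=ctrl.state();print("t",round(s["time"],2),"p",np.round(s["ee_pos"],4),"rpy",np.degrees(s["eef_rot"]).round(2),"F",np.round(s["ft_force"],2),"T",np.round(s["ft_torque"],3),"w",round(s["gripper_width"],3))
E
python3 -c "
from h import *
st();to(.533,-.3205,.285,-5)"
```

```text
t 0.1 p [0.2267 0.4732 0.2309] rpy [-8.999e+01  6.000e-02  6.440e+01] F [-0.15  0.31  0.38] T [-0.032 -0.016  0.015] w 1.0
rot [ 2.00e-02  6.94e+01 -6.00e-02] shift [-583.5  -53.7 -619.2]
```

>>> step_arm --targets '[0,4,0,-20,-30,-22,0,0,8,0,-50,-54,-53,0,0,12,0,-84,-54,-88,0,0,16,0,-118,-54,-124,0,0,20,0,-152,-54,-160,0]'

```text
time: 0.6
ee_pos: [0.3054, 0.2654, 0.285]
eef_rot: [-1.571, 0.001, 0.773]
ft_force: [1.2, 0.4, 0.4]
gripper_width: 1.003
```

```bash
python3 -c "
from h import *
st();to(.533,-.3205,.285,-5)"
```

```text
t 0.6 p [0.3054 0.2654 0.285 ] rpy [-9.002e+01  4.000e-02  4.428e+01] F [1.2  0.41 0.36] T [ 0.067 -0.061 -0.009] w 1.003
rot [ 3.000e-02  4.928e+01 -3.000e-02] shift [-2.461e+02  3.000e-01 -5.784e+02]
```

>>> step_arm --targets '[0,4,0,-19,0,-45,0,0,8,0,-38,0,-90,0,0,12,0,-57,0,-135,0,0,16,0,-76,0,-180,0,0,20,0,-95,0,-225,0]'

```text
time: 1.1
ee_pos: [0.3946, 0.0359, 0.2851]
eef_rot: [-1.571, 0.0, 0.421]
ft_force: [1.6, 1.6, 0.6]
gripper_width: 1.002
```

```bash
python3 -c "
from h import *
st();to(.533,-.3205,.285,-5)"
```

```text
t 1.1 p [0.3946 0.0359 0.2851] rpy [-9.003e+01  3.000e-02  2.411e+01] F [1.63 1.62 0.58] T [ 0.105 -0.067 -0.019] w 1.002
rot [ 4.000e-02  2.911e+01 -2.000e-02] shift [-1.920e+01  3.000e-01 -3.819e+02]
```

>>> step_arm --targets '[0,4,0,-2,0,-48,0,0,8,0,-5,0,-96,0,0,12,0,-7,0,-144,0,0,16,0,-10,0,-192,0,0,20,0,-12,0,-240,0]'

```text
time: 1.6
ee_pos: [0.4818, -0.1902, 0.2851]
eef_rot: [-1.571, 0.0, 0.068]
ft_force: [0.7, 0.4, 1.2]
gripper_width: 0.999
```

```bash
python3 -c "
from h import *
st();to(.533,-.3205,.285,-5)"
```

```text
t 1.6 p [ 0.4818 -0.1902  0.2851] rpy [-9.003e+01  2.000e-02  3.910e+00] F [0.7  0.36 1.19] T [ 0.03  -0.097  0.014] w 0.999
rot [ 0.03  8.91 -0.02] shift [ 4.220e+01  1.000e-01 -1.335e+02]
```

>>> step_arm --targets '[0,3,0,14,0,-44,0,0,6,0,28,0,-88,0,0,8.9,0,42.2,0,-133.5,0,0,8.9,0,42.2,0,-133.5,0,0,8.9,0,42.2,0,-133.5,0]'

```text
time: 2.1
ee_pos: [0.5329, -0.3211, 0.284]
eef_rot: [-1.57, 0.002, -0.088]
ft_force: [0.2, -0.3, 0.6]
gripper_width: 0.998
```

```bash
python3 - <<'E'
from h import *
st();to(.533,-.3205,.153,-5)
for n in C: cv2.imwrite(f"pics/{n}1.png",grab(n))
s=cv2.imread("pics/side1.png");t=cv2.imread("pics/top1.png")
cv2.imwrite("pics/d.png",np.hstack([cv2.resize(s[180:310,220:320],None,fx=4,fy=4,interpolation=cv2.INTER_CUBIC),cv2.resize(t[150:280,330:430],None,fx=4,fy=4,interpolation=cv2.INTER_CUBIC)]))
E
```

```text
t 2.1 p [ 0.5329 -0.3211  0.284 ] rpy [-89.97   0.1   -5.04] F [ 0.25 -0.27  0.57] T [-0.022  0.015  0.006] w 0.998
rot [-0.03 -0.04 -0.1 ] shift [  0.3 131.    0.6][ WARN:0@2.322] global loadsave.cpp:1063 imwrite_ Unsupported depth image for selected encoder is fallbacked to CV_8U.
```

View pics/d.png

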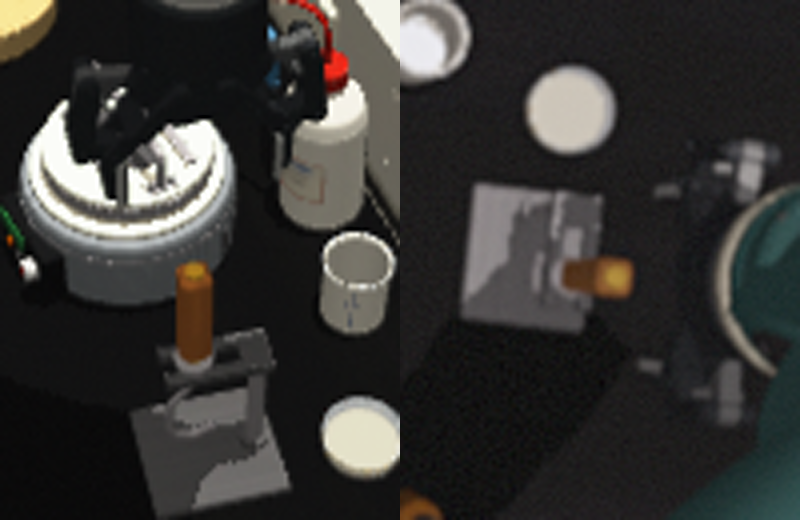

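```bash
python3 - <<'E'
from h import *
print(tri((270.5,225.4),(394.1,219.2)))
print(proj("side",[[.533,-.321,.297]]),proj("top",[[.533,-.321,.297]]))
print(plane("top",(394.1,219.2),.297))
E
```

```text
(array([ 0.53539025, -0.31897101,  0.29191701]), array([0.91, 0.86]))
[[268.95895936 224.8869997 ]] [[396.08819706 219.51609713]]
[ 0.53358092 -0.31669605  0.297     ]
```

>>> step_arm --targets '[0,0,0,0.3,40,0.4,0,0,0,0,0.3,80,0.4,0,0,0,0,0.3,115,0.4,0,0,0,0,0.3,130.5,0.4,0,0,0,0,0.3,131,0.4,0]'

```text
time: 2.7
ee_pos: [0.5319, -0.3174, 0.1529]
eef_rot: [-1.569, 0.003, -0.085]
ft_force: [0.5, -0.7, 1.2]
gripper_width: 1.002
```

```bash
python3 - <<'E'
from h import *
st();to(.533,-.3207,.153,-5)
for n in C: cv2.imwrite(f"pics/{n}2.png",grab(n))
s=cv2.imread("pics/side2.png");t=cv2.imread("pics/top2.png")
cv2.imwrite("pics/d2.png",np.hstack([cv2.resize(s[180:310,220:320],None,fx=4,fy=4,interpolation=cv2.INTER_CUBIC),cv2.resize(t[150:280,330:430],None,fx=4,fy=4,interpolation=cv2.INTER_CUBIC)]))
E
```

```text
t 2.7 p [ 0.5319 -0.3174  0.1529] rpy [-89.91   0.18  -4.86] F [ 0.49 -0.67  1.21] T [-0.016 -0.023  0.043] w 1.002
rot [-0.09  0.14 -0.18] shift [ 1.4 -0.1 -3.2][ WARN:0@1.921] global loadsave.cpp:1063 imwrite_ Unsupported depth image for selected encoder is fallbacked to CV_8U.
```

View pics/d2.png

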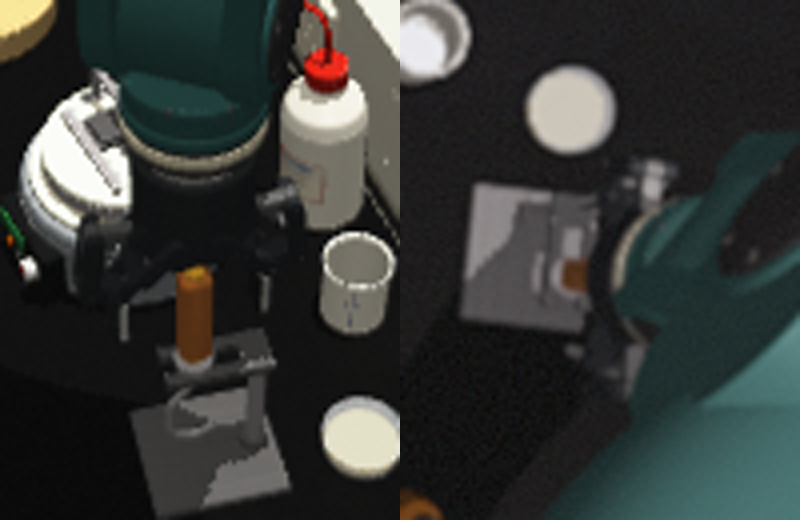

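>>> step_arm --targets '[-0.1,0.1,-0.2,1.3,0,-3.2,0,-0.1,0.1,-0.2,1.3,0,-3.2,0,-0.1,0.1,-0.2,1.3,0,-3.2,0,-0.1,0.1,-0.2,1.3,0,-3.2,0,-0.1,0.1,-0.2,1.3,0,-3.2,0]' --force 60

```text
time: 3.3
ee_pos: [0.5341, -0.322, 0.1555]
eef_rot: [-1.573, -0.004, -0.087]
ft_force: [-0.0, 0.3, 1.0]
gripper_width: 0.999
```

```bash
python3 - <<'E'
from h import *
st();to(.533,-.3207,.153,-5)
E
```

```text
t 3.3 p [ 0.5341 -0.322   0.1555] rpy [-90.14  -0.22  -4.99] F [-0.01  0.26  1.02] T [ 0.042 -0.006 -0.025] w 0.999
rot [0.14 0.01 0.22] shift [-1.2  2.5  1.2]
```

```bash
python3 - <<'E'
from h import *
for k in range(8):
    ctrl.read_camera("top");st()
E
```

```text
t 3.35 p [ 0.5341 -0.3219  0.1554] rpy [-90.14  -0.21  -4.99] F [-0.06 -0.03  0.19] T [-0.03   0.009  0.02 ] w 1.001
t 3.4 p [ 0.5341 -0.3219  0.1554] rpy [-90.13  -0.21  -4.99] F [-0.2   0.41 -0.59] T [-0.013 -0.012  0.019] w 1.001
t 3.45 p [ 0.5341 -0.3219  0.1554] rpy [-90.14  -0.2   -4.99] F [-0.24 -0.11  0.14] T [-0.006 -0.017  0.01 ] w 1.004
t 3.5 p [ 0.5341 -0.3219  0.1554] rpy [-90.14  -0.21  -4.99] F [ 0.1  -0.48  0.38] T [-0.011 -0.022 -0.023] w 1.001
t 3.55 p [ 0.5341 -0.3219  0.1553] rpy [-90.14  -0.21  -4.99] F [-0.08 -0.58 -0.77] T [ 0.027  0.043 -0.015] w 1.0
t 3.6 p [ 0.5341 -0.3219  0.1553] rpy [-90.14  -0.21  -4.99] F [ 0.69 -0.26 -0.02] T [-0.012 -0.007  0.037] w 1.0
t 3.65 p [ 0.5341 -0.3219  0.1554] rpy [-90.14  -0.21  -4.99] F [-0.11 -0.49 -0.38] T [0.014 0.018 0.017] w 0.999
t 3.7 p [ 0.5341 -0.3219  0.1553] rpy [-90.14  -0.21  -4.99] F [-0.05 -0.08 -0.13] T [ 0.009 -0.007 -0.037] w 1.001
```

>>> step_arm --targets '[0.1,0,0.2,-1,0,1,0,0.1,0,0.2,-1,0,1,120,0.1,0,0.2,-1,0,1,255,0.1,0,0.2,-1,0,1,255,0.1,0,0.2,-1,0,1,255]' --force 60

```text
time: 4.2
ee_pos: [0.5332, -0.3209, 0.1554]
eef_rot: [-1.571, -0.0, -0.087]
ft_force: [0.6, 0.3, -0.3]
gripper_width: 0.331
```

```bash
python3 - <<'E'
from h import *
st()
ctrl.read_camera("top");st()
E
```

```text
t 4.2 p [ 0.5332 -0.3209  0.1554] rpy [-9.004e+01 -1.000e-02 -4.990e+00] F [ 0.62  0.33 -0.27] T [-0.013 -0.042  0.026] w 0.331
t 4.25 p [ 0.5332 -0.3209  0.1555] rpy [-9.004e+01 -2.000e-02 -4.990e+00] F [-1.97  0.91  9.73] T [0.333 0.589 0.003] w 0.25
```

>>> step_arm --targets '[0,0,0,0,0,0,255,0,0,0,0,0,0,255,0,0,0,0,0,0,255,0,0,0,0,0,0,255,0,0,0,0,0,0,255]' --force 80

```text
time: 4.75
ee_pos: [0.5332, -0.3209, 0.1556]
eef_rot: [-1.572, -0.0, -0.087]
ft_force: [0.1, 0.5, 3.2]
gripper_width: 0.253
```

```bash
python3 - <<'E'
from h import *
st()
a=grab("side",3);b=grab("top",2)
st()
cv2.imwrite("pics/d3.png",np.hstack([cv2.resize(a[180:310,220:320],None,fx=4,fy=4,interpolation=cv2.INTER_CUBIC),cv2.resize(b[150:280,330:430],None,fx=4,fy=4,interpolation=cv2.INTER_CUBIC)]).clip(0,255).astype(np.uint8))
E
```

```text
t 4.75 p [ 0.5332 -0.3209  0.1556] rpy [-9.005e+01 -2.000e-02 -4.990e+00] F [0.15 0.55 3.16] T [ 0.065  0.092 -0.02 ] w 0.253
t 5.0 p [ 0.5332 -0.3209  0.1555] rpy [-9.005e+01 -2.000e-02 -4.990e+00] F [-0.06  0.68  4.75] T [0.032 0.16  0.013] w 0.249
```

View pics/d3.png

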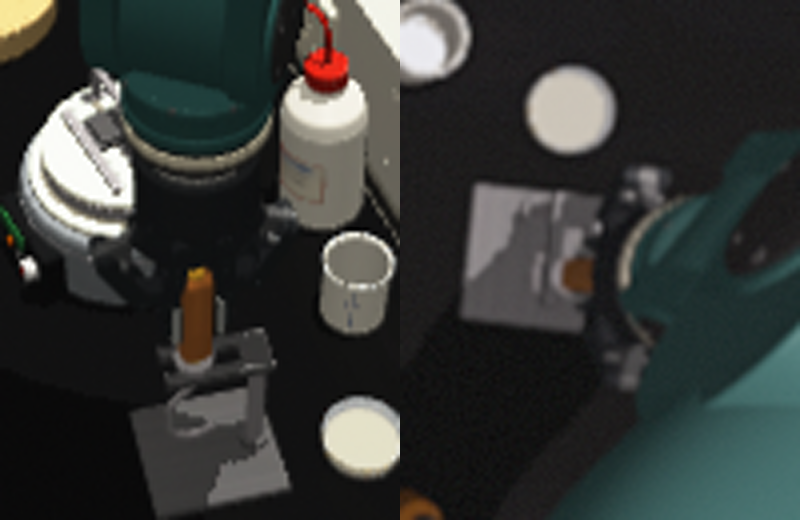

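>>> step_arm --targets '[0,0,0,0,-4,0,255,0,0,0,0,-8,0,255,0,0,0,0,-12,0,255,0,0,0,0,-12,0,255,0,0,0,0,-12,0,255]'

```text
time: 5.5
ee_pos: [0.5333, -0.3209, 0.1676]
eef_rot: [-1.572, -0.001, -0.087]
ft_force: [-0.9, -0.8, -1.2]
gripper_width: 0.248
```

```bash
python3 - <<'E'
from h import *
a=grab("side",3)
st()
cv2.imwrite("pics/d4.png",np.hstack([cv2.resize(a[180:310,220:320],None,fx=4,fy=4,interpolation=cv2.INTER_CUBIC)]).clip(0,255).astype(np.uint8))
E
```

```text
t 5.65 p [ 0.5332 -0.3208  0.1674] rpy [-9.004e+01 -1.000e-02 -4.990e+00] F [ 0.16  0.28 -1.89] T [-0.013 -0.009  0.061] w 0.244
```

View pics/d4.png

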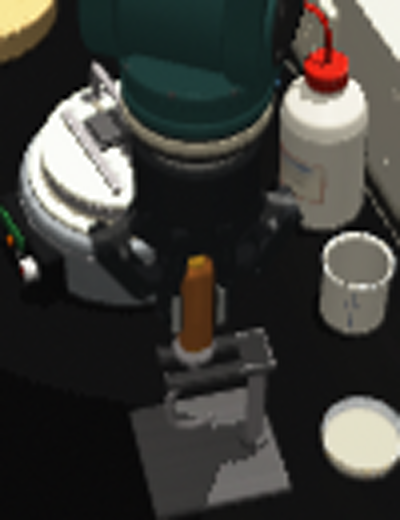

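>>> step_arm --targets '[0,0,0,-10,0,0,255,0,0,0,-30,0,0,255,0,0,0,-55,0,0,255,0,0,0,-80,0,0,255,0,0,0,-100,0,0,255]'

```text
time: 6.15
ee_pos: [0.4316, -0.3116, 0.1673]
eef_rot: [-1.571, 0.0, -0.087]
ft_force: [-0.1, 0.2, -1.4]
gripper_width: 0.245
```

>>> step_arm --targets '[0,0,0,0,-20,0,255,0,0,0,0,-50,0,255,0,0,0,0,-80,0,255,0,0,0,0,-90,0,255,0,0,0,0,-90,0,255]'

```text
time: 6.65
ee_pos: [0.4317, -0.3118, 0.258]
eef_rot: [-1.573, -0.001, -0.087]
ft_force: [0.4, -0.3, -2.9]
gripper_width: 0.247
```

```bash
python3 - <<'E'
from h import *
a=grab("side",3);b=grab("top",2)
st()
np.save("lift0.npy",[a,b])
cv2.imwrite("pics/d5.png",np.hstack([cv2.resize(a[170:300,180:280],None,fx=4,fy=4,interpolation=cv2.INTER_CUBIC),cv2.resize(b[150:280,330:430],None,fx=4,fy=4,interpolation=cv2.INTER_CUBIC)]).clip(0,255).astype(np.uint8))
E
```

```text
t 6.9 p [ 0.4312 -0.3112  0.256 ] rpy [-89.96   0.11  -5.  ] F [-1.03  0.75 -1.06] T [-0.035 -0.015 -0.039] w 0.249
```

View pics/d5.png

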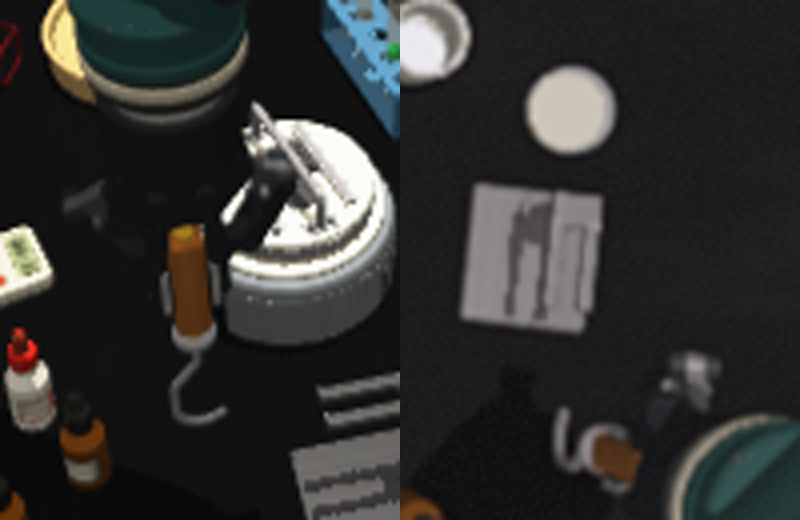

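```bash
python3 - <<'E'
from h import *
a,b=np.load("lift0.npy")
p=np.array([.4312,-.3112,.256]);R=Ro.from_euler('z',-5,degrees=True)
pts=np.array([[0,0,-.1205],[.016,0,-.115],[-.017,0,-.1085],[0,0,-.0355],[0,0,.0165+.041]])
W=p+R.apply(pts)
for n,im,x0,y0,f in(("side",a,205,215,8),("top",b,355,245,8)):
    q=proj(n,W);print(n,q.round(1))
    z=cv2.resize(im[y0:y0+70,x0:x0+48],None,fx=f,fy=f,interpolation=cv2.INTER_CUBIC).clip(0,255).astype(np.uint8)
    for u in q: cv2.circle(z,tuple(int(v) for v in ((u-[x0,y0]+.5)*f)),3,(0,0,255),-1)
    cv2.imwrite(f"pics/e_{n}.png",z)
z=np.hstack([cv2.imread("pics/e_side.png"),cv2.imread("pics/e_top.png")]);cv2.imwrite("pics/e.png",z)
E
```

```text
side [[230.8 273.6]
 [236.6 271.1]
 [224.  272.2]
 [228.6 253.3]
 [225.8 227.8]]
top [[370.1 257.9]
 [371.3 251.9]
 [370.8 265. ]
 [380.3 261.9]
 [393.9 267.4]]
```

View pics/e.png

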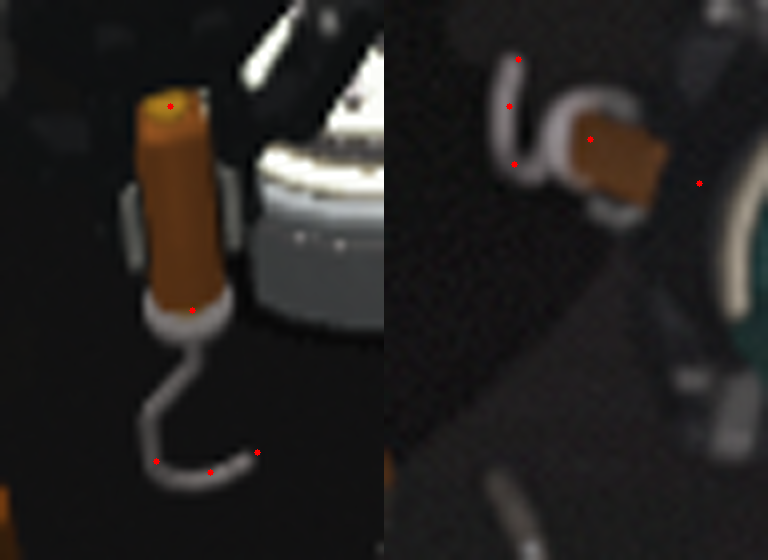

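```bash
python3 - <<'E'
from h import *
s=cv2.imread("pics/side0.png");t=cv2.imread("pics/top0.png")
m=np.array([.5584,-.0926,0]);R=Ro.from_euler('z',8,degrees=True)
pts=np.array([[0,-.058,.145],[0,.058,.145],[0,-.062,.141],[0,.062,.141],[0,0,.145]]+[[.07*np.cos(k),.07*np.sin(k),.107] for k in np.arange(0,6.28,.4)]+[[.08*np.cos(k),.08*np.sin(k),.083] for k in np.arange(0,6.28,.4)])
W=m+R.apply(pts)
o=[]
for n,im,x0,y0 in(("side",s,218,192),("top",t,252,172)):
    f=8;q=proj(n,W)
    z=cv2.resize(im[y0:y0+70,x0:x0+66],None,fx=f,fy=f,interpolation=cv2.INTER_CUBIC)
    for u in q: cv2.circle(z,tuple(int(v) for v in ((u-[x0,y0]+.5)*f)),2,(0,0,255),-1)
    o.append(z[:,:400] if 0 else z)
cv2.imwrite("pics/f1.png",o[0]);cv2.imwrite("pics/f2.png",o[1])
E
```

```text
(no output)
```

View pics/f1.png

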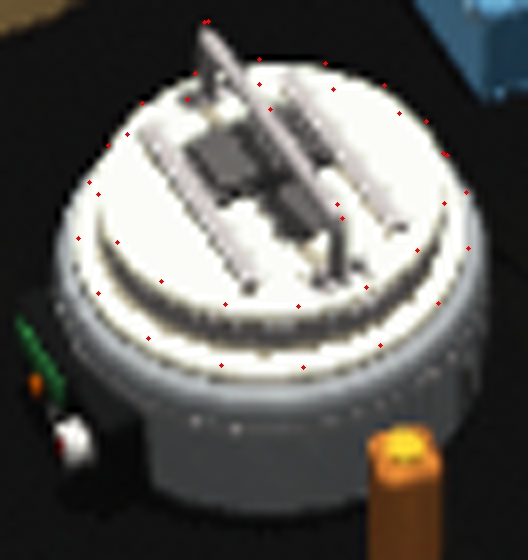

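View pics/f2.png

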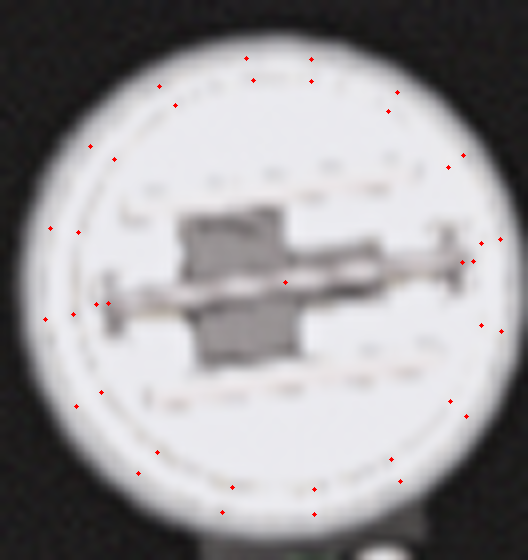

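```bash
python3 - <<'E'
from h import *
to(.495,-.098,.275,8)
E
```

```text
rot [ -0.05 -13.    -0.1 ] shift [ 44.9 -18.9 217.9]
```

>>> step_arm --targets '[0,-3,0,8,-19,40,255,0,-6,0,16,-19,80,255,0,-9,0,25,-19,120,255,0,-11,0,34,-19,162,255,0,-13,0,42,-19,204,255]'

```text
time: 7.4
ee_pos: [0.4909, -0.11, 0.2743]
eef_rot: [-1.569, 0.002, 0.141]
ft_force: [1.6, -0.5, -0.7]
gripper_width: 0.247
```

```bash
python3 - <<'E'
from h import *
st();to(.495,-.098,.275,8)
E
```

```text
t 7.4 p [ 0.4909 -0.11    0.2743] rpy [-89.91   0.14   8.07] F [ 1.57 -0.47 -0.65] T [-0.071 -0.018  0.   ] w 0.247
rot [-0.09  0.07 -0.14] shift [ 5.7 -0.7 11.3]
```

>>> step_arm --targets '[-0.1,0,-0.1,5.5,2,11,255,-0.1,0,-0.1,5.5,8,11,255,-0.1,0,-0.1,5.5,14,11,255,-0.1,0,-0.1,5.5,18,11,255,-0.1,0,-0.1,5.5,18,11,255]'

```text
time: 7.9
ee_pos: [0.4943, -0.0992, 0.2555]
eef_rot: [-1.57, 0.002, 0.139]
ft_force: [0.4, -0.4, -0.5]
gripper_width: 0.249
```

```bash
python3 - <<'E'
from h import *
a=grab("side",3);b=grab("top",1);st();to(.503,-.097,.249,8)
cv2.imwrite("pics/g.png",np.hstack([cv2.resize(a[150:260,200:300],None,fx=4,fy=4,interpolation=cv2.INTER_CUBIC),cv2.resize(b[150:260,240:340],None,fx=4,fy=4,interpolation=cv2.INTER_CUBIC)]).clip(0,255).astype(np.uint8))
E
```

```text
t 8.1 p [ 0.4948 -0.0988  0.2565] rpy [-9.002e+01  3.000e-02  8.030e+00] F [-0.39 -0.24 -0.97] T [ 0.018 -0.007  0.019] w 0.251
rot [ 0.02  0.03 -0.03] shift [8.4 7.5 0.6]
```

View pics/g.png

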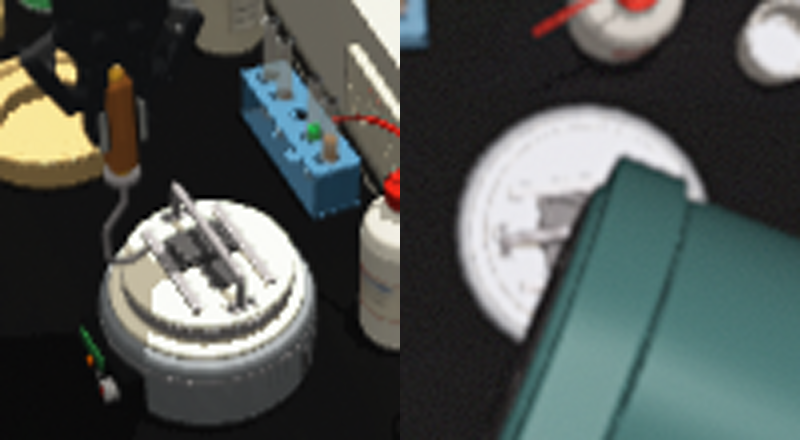

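>>> step_arm --targets '[0,0,0,3,3,0.5,255,0,0,0,10,6,0.5,255,0,0,0,20,7.5,0.5,255,0,0,0,28,7.5,0.5,255,0,0,0,28,7.5,0.5,255]'

```text
time: 8.6
ee_pos: [0.5236, -0.0941, 0.2486]
eef_rot: [-1.571, 0.001, 0.141]
ft_force: [-0.1, -0.1, -1.8]
gripper_width: 0.247
```

```bash
cat >> h.py <<'E'
def zs(name,x0=215,y0=180,w=80,h=70,f=9,k=3):
    a=grab("side",k);np.save("last.npy",a)
    cv2.imwrite(f"pics/{name}.png",cv2.resize(a[y0:y0+h,x0:x0+w],None,fx=f,fy=f,interpolation=cv2.INTER_CUBIC)[:590].clip(0,255).astype(np.uint8));st();return a
E
python3 - <<'E'
from h import *
zs("g1");to(.5573,-.0895,.249,8)
E
```

```text
t 8.75 p [ 0.5224 -0.0943  0.2489] rpy [-9.001e+01  4.000e-02  8.040e+00] F [ 0.81 -0.05 -1.65] T [-0.021 -0.016  0.017] w 0.247
rot [ 0.01  0.04 -0.04] shift [35.2 -0.1 -0.1]
```

View pics/g1.png

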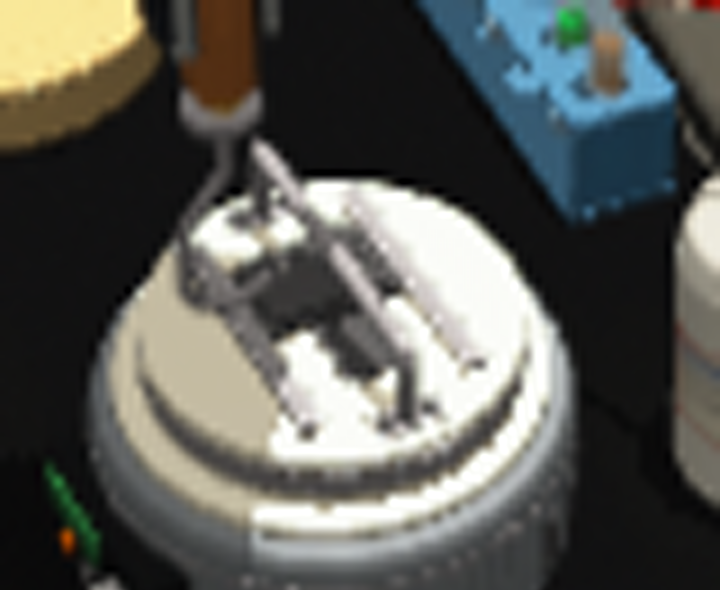

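```bash
python3 - <<'E'
from h import *
a=np.load("last.npy")
p=np.array([.5224,-.0943,.2489]);R=Ro.from_euler('z',8,degrees=True)
pts=np.array([[0,0,-.1205],[.016,0,-.115],[-.014,0,-.1085],[0,0,-.0355]])
W=np.vstack([p+R.apply(pts),np.array([.558,-.0945,0])+R.apply(np.array([[0,y,.141] for y in(-.058,-.03,0,.03,.058)]))])
x0,y0,f=215,180,9
z=cv2.resize(a[y0:y0+65,x0:x0+70],None,fx=f,fy=f,interpolation=cv2.INTER_CUBIC).clip(0,255).astype(np.uint8)
for u in proj("side",W): cv2.circle(z,tuple(int(v) for v in ((u-[x0,y0]+.5)*f)),2,(0,0,255),-1)
cv2.imwrite("pics/g2.png",z)
E
```

```text
(no output)
```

View pics/g2.png

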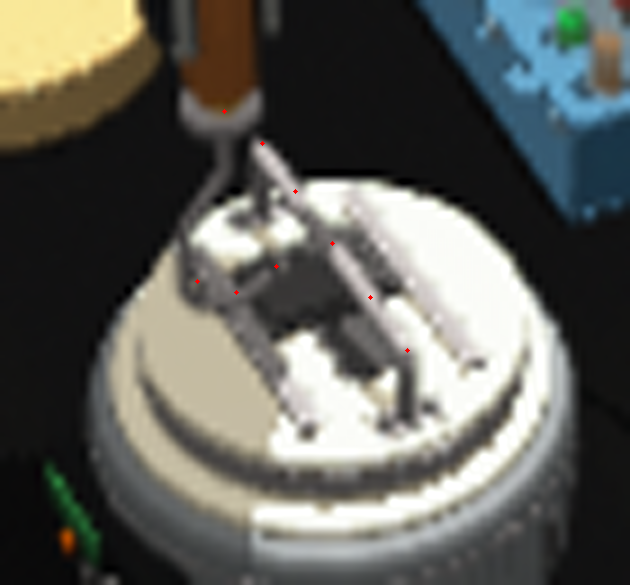

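>>> step_arm --targets '[0,0,0,4,0,0,255,0,0,0,8,0,0,255,0,0,0,12,0,0,255,0,0,0,14,0,0,255,0,0,0,14,0,0,255]'

```text
time: 9.25
ee_pos: [0.5366, -0.0923, 0.2488]
eef_rot: [-1.571, 0.001, 0.14]
ft_force: [-1.1, 0.2, -1.0]
gripper_width: 0.246
```

```bash
python3 - <<'E'
from h import *
zs("g3");to(.5573,-.0895,.249,8)
E
```

```text
t 9.4 p [ 0.5362 -0.0923  0.2489] rpy [-9.001e+01  5.000e-02  8.040e+00] F [ 1.03  0.47 -1.36] T [ 0.009 -0.041  0.04 ] w 0.249
rot [ 0.01  0.04 -0.05] shift [21.3 -0.1 -0.2]
```

View pics/g3.png

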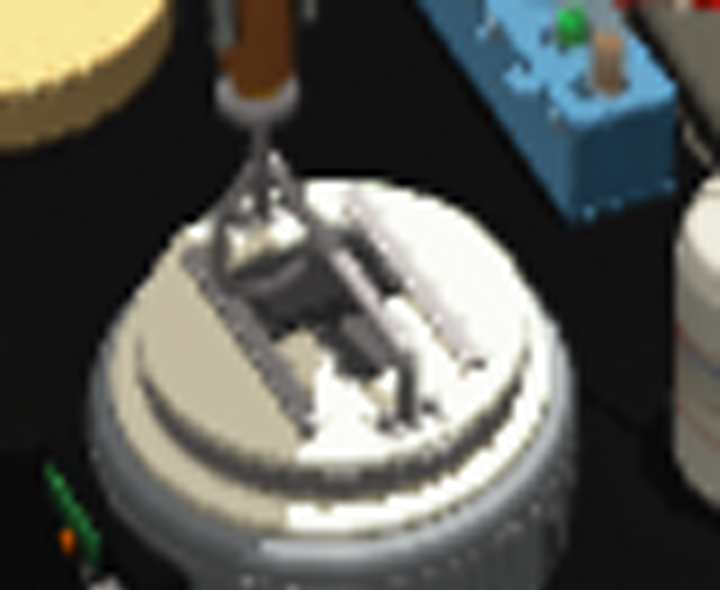

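>>> step_arm --targets '[0,0,0,5,0,0,255,0,0,0,10,0,0,255,0,0,0,15,0,0,255,0,0,0,20,0,0,255,0,0,0,20,0,0,255]'

```text
time: 9.9
ee_pos: [0.5567, -0.0894, 0.2487]
eef_rot: [-1.571, 0.001, 0.141]
ft_force: [-0.8, 0.5, -2.3]
gripper_width: 0.247
```

```bash
python3 - <<'E'
from h import *
zs("g4",k=12);to(.5573,-.0895,.249,8)
np.save("base.npy",np.load("last.npy"))
E
```

```text
t 10.5 p [ 0.556  -0.0895  0.2489] rpy [-9.001e+01  5.000e-02  8.040e+00] F [-0.34  0.02 -0.58] T [ 0.023 -0.078  0.071] w 0.247
rot [ 0.01  0.04 -0.05] shift [ 1.3 -0.1 -0.2]
```

View pics/g4.png

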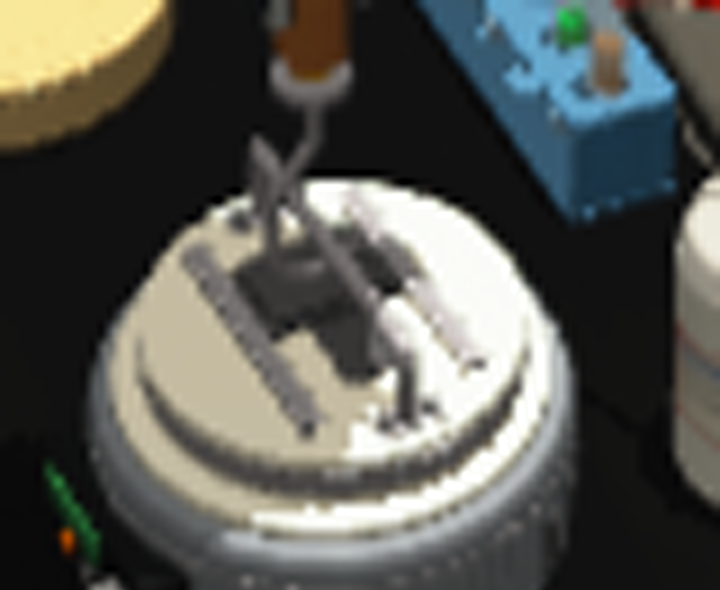

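>>> step_arm --targets '[0,0,0,1.3,-3,0,255,0,0,0,1.3,-6,0,255,0,0,0,1.3,-9,0,255,0,0,0,1.3,-9,0,255,0,0,0,1.3,-9,0,255]'

```text
time: 11.0
ee_pos: [0.5572, -0.0893, 0.2577]
eef_rot: [-1.571, 0.001, 0.14]
ft_force: [-0.3, -0.3, -3.7]
gripper_width: 0.248
```

```bash
cat >> h.py <<'E'
def flow(ref,cur,pts,w=9):
    g=lambda a:cv2.cvtColor(a.clip(0,255).astype(np.uint8),cv2.COLOR_BGR2GRAY)
    p=np.float32(pts).reshape(-1,1,2)
    q,s,e=cv2.calcOpticalFlowPyrLK(g(ref),g(cur),p,None,winSize=(w,w),maxLevel=1)
    return np.c_[(q-p)[:,0].round(2),s,e.round(1)]
def ft(k=12,name="side"):
    F=[];im=[]
    for _ in range(k):
        im.append(ctrl.read_camera(name)[:,:,::-1].astype(np.float32));s=ctrl.state();F.append(np.r_[s["ft_force"],s["ft_torque"]])
    F=np.array(F);print("t",round(s["time"],2),"p",np.round(s["ee_pos"],4),"F",F.mean(0).round(3),"se",(F.std(0)/np.sqrt(k)).round(3));return np.mean(im,0)
PTS=[(244,196),(259.5,219.5),(237,212),(273,217),(248,228),(249,231)]
E
python3 - <<'E'
from h import *
ref=np.load("base.npy")
a=ft(12);np.save("r1.npy",a)
print(flow(ref,a,PTS))
E
```

```text
t 11.6 p [ 0.5572 -0.0893  0.2578] F [ 0.393 -0.039 -4.771 -0.061 -0.023  0.02 ] se [0.124 0.14  0.209 0.007 0.009 0.008]
[[-0.34 -0.53  1.    7.2 ]
 [-0.02  0.03  1.    2.9 ]
 [-0.05  0.02  1.    2.2 ]
 [-0.09 -0.12  1.    4.2 ]
 [-0.11  0.04  1.    3.2 ]
 [-0.05  0.02  1.    2.2 ]]
```

```bash
python3 - <<'E'
from h import *
ref=np.load("base.npy");a=np.load("r1.npy")
x0,y0,f=222,188,9
o=[cv2.resize(i[y0:y0+58,x0:x0+44],None,fx=f,fy=f,interpolation=cv2.INTER_CUBIC).clip(0,255).astype(np.uint8) for i in(ref,a)]
cv2.imwrite("pics/h1.png",np.hstack(o))
E
```

```text
(no output)
```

View pics/h1.png

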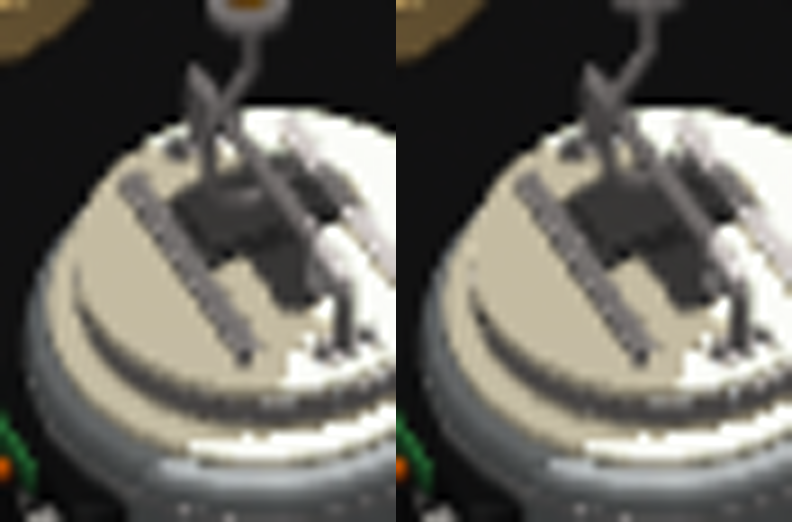

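>>> step_arm --targets '[0,0,0,0,-1,0,255,0,0,0,0,-2,0,255,0,0,0,0,-2.5,0,255,0,0,0,0,-2.5,0,255,0,0,0,0,-2.5,0,255]'

```text
time: 12.1
ee_pos: [0.5572, -0.0893, 0.2603]
eef_rot: [-1.571, 0.001, 0.14]
ft_force: [0.4, -0.3, -5.6]
gripper_width: 0.246
```

```bash
python3 - <<'E'
from h import *
ref=np.load("base.npy");r1=np.load("r1.npy")
a=ft(12);np.save("r2.npy",a)
print(flow(ref,a,PTS));print(flow(r1,a,PTS))
x0,y0,f=222,188,9
o=[cv2.resize(i[y0:y0+58,x0:x0+44],None,fx=f,fy=f,interpolation=cv2.INTER_CUBIC).clip(0,255).astype(np.uint8) for i in(ref,a)]
cv2.imwrite("pics/h2.png",np.hstack(o))
E
```

```text
t 12.7 p [ 0.5572 -0.0893  0.2603] F [ 0.119 -0.156 -5.666 -0.011  0.006 -0.008] se [0.116 0.121 0.041 0.009 0.005 0.01 ]
[[-0.44 -0.59  1.    8.9 ]
 [ 0.06 -0.87  1.    6.3 ]
 [ 0.14 -0.08  1.    6.8 ]
 [-0.05 -0.16  1.    5.9 ]
 [ 0.09 -0.68  1.    9.7 ]
 [ 0.05 -0.72  1.   10.6 ]]
[[-0.16 -0.1   1.    4.5 ]
 [ 0.08 -0.9   1.    6.9 ]
 [ 0.19 -0.1   1.    7.4 ]
 [ 0.03 -0.07  1.    6.1 ]
 [ 0.19 -0.72  1.    9.5 ]
 [ 0.06 -0.75  1.   10.7 ]]
```

View pics/h2.png

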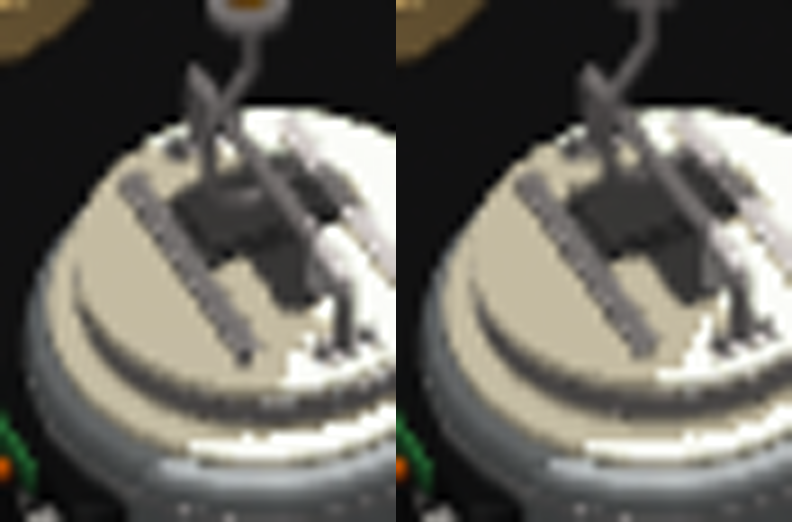

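>>> step_arm --targets '[0,0,0,0,3,0,255,0,0,0,0,6,0,255,0,0,0,0,6,4,255,0,0,0,0,6,8,255,0,0,0,0,6,12,255]'

```text
time: 13.2
ee_pos: [0.5555, -0.077, 0.2546]
eef_rot: [-1.571, 0.001, 0.14]
ft_force: [0.4, -0.9, -1.1]
gripper_width: 0.249
```

```bash
python3 - <<'E'
from h import *
ref=np.load("base.npy")
a=ft(12);np.save("b2.npy",a);print(flow(ref,a,PTS));st()
E
```

```text
t 13.8 p [ 0.5555 -0.0775  0.2543] F [ 1.520e-01 -8.700e-02 -1.097e+00  2.000e-03 -9.000e-03  1.000e-03] se [0.124 0.106 0.185 0.006 0.009 0.009]
[[ 1.40e-01  3.20e-01  1.00e+00  1.55e+01]
 [ 1.10e-01 -1.50e-01  1.00e+00  7.40e+00]
 [ 1.00e-02  0.00e+00  1.00e+00  6.00e-01]
 [ 9.00e-02  2.10e-01  1.00e+00  4.00e+00]
 [-4.10e-01  2.80e-01  1.00e+00  2.46e+01]
 [-3.67e+00 -3.90e-01  1.00e+00  2.57e+01]]
t 13.8 p [ 0.5555 -0.0775  0.2543] rpy [-9.001e+01  6.000e-02  8.030e+00] F [-0.06  0.1  -0.6 ] T [-0.009  0.035  0.027] w 0.248
```

>>> step_arm --targets '[0,0,0,0,-2,0,255,0,0,0,0,-4,0,255,0,0,0,0,-5.5,0,255,0,0,0,0,-5.5,0,255,0,0,0,0,-5.5,0,255]'

```text
time: 14.3
ee_pos: [0.5555, -0.0775, 0.2597]
eef_rot: [-1.571, 0.001, 0.14]
ft_force: [0.3, 0.0, -5.5]
gripper_width: 0.245
```

```bash
python3 - <<'E'
from h import *
ref=np.load("b2.npy")
a=ft(14);np.save("r3.npy",a)
print(flow(ref,a,PTS))
x0,y0,f=222,188,9
o=[cv2.resize(i[y0:y0+58,x0:x0+44],None,fx=f,fy=f,interpolation=cv2.INTER_CUBIC).clip(0,255).astype(np.uint8) for i in(ref,a)]
cv2.imwrite("pics/h3.png",np.hstack(o))
E
```

```text
t 15.0 p [ 0.5555 -0.0775  0.2598] F [-0.23   0.305 -5.108  0.066  0.018  0.   ] se [0.141 0.166 0.122 0.007 0.007 0.009]
[[-0.26 -1.05  1.    3.6 ]
 [-0.09 -0.27  1.    5.5 ]
 [-0.05 -0.61  1.    7.  ]
 [-0.18 -0.26  1.    6.3 ]
 [-0.06 -0.24  1.   12.3 ]
 [-0.36 -0.29  1.   10.9 ]]
```

View pics/h3.png

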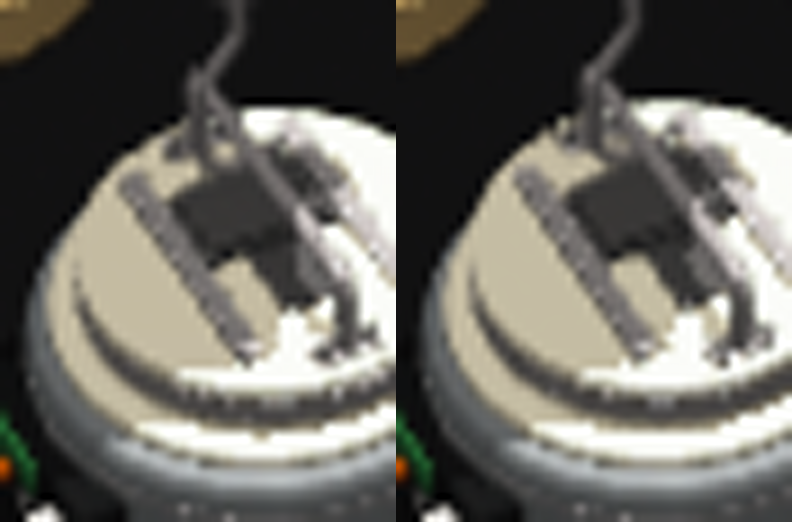

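>>> step_arm --targets '[0,0,0,0,3,0,255,0,0,0,0,5.5,0,255,0,0,0,0,5.5,-4,255,0,0,0,0,5.5,-9,255,0,0,0,0,5.5,-9,255]'

```text
time: 15.5
ee_pos: [0.557, -0.0872, 0.2544]
eef_rot: [-1.571, 0.001, 0.14]
ft_force: [-0.1, 0.2, -1.8]
gripper_width: 0.248
```

```bash
python3 - <<'E'
from h import *
a=ft(8);np.save("b3.npy",a);print(flow(np.load("base.npy"),a,PTS))
E
```

```text
t 15.9 p [ 0.5568 -0.0863  0.2544] F [ 0.38  -0.272 -1.468 -0.    -0.     0.002] se [0.185 0.16  0.135 0.01  0.01  0.014]
[[-0.29 -0.41  1.    8.7 ]
 [ 0.15 -0.09  1.    6.5 ]
 [ 0.17 -0.08  1.    4.7 ]
 [ 0.11  0.23  1.    4.7 ]
 [ 0.17  0.21  1.    9.5 ]
 [-0.03  0.02  1.   11.3 ]]
```

>>> step_arm --targets '[0,0,0,0,-2,0,255,0,0,0,0,-4,0,255,0,0,0,0,-6.5,0,255,0,0,0,0,-6.5,0,255,0,0,0,0,-6.5,0,255]'

```text
time: 16.4
ee_pos: [0.5567, -0.0863, 0.2607]
eef_rot: [-1.571, 0.001, 0.14]
ft_force: [-0.1, -0.0, -5.8]
gripper_width: 0.247
```

```bash
python3 - <<'E'
from h import *
ref=np.load("b3.npy")
a=ft(14);np.save("r4.npy",a)
print(flow(ref,a,PTS))
x0,y0,f=222,188,9
o=[cv2.resize(i[y0:y0+58,x0:x0+44],None,fx=f,fy=f,interpolation=cv2.INTER_CUBIC).clip(0,255).astype(np.uint8) for i in(ref,a)]
cv2.imwrite("pics/h4.png",np.hstack(o))
E
```

```text
t 17.1 p [ 0.5568 -0.0863  0.2609] F [ 1.100e-01 -8.000e-03 -5.716e+00  0.000e+00  8.000e-03  2.000e-03] se [0.157 0.145 0.142 0.008 0.01  0.007]
[[-2.20e-01 -1.34e+00  1.00e+00  3.80e+00]
 [-1.00e-01 -4.00e-01  1.00e+00  6.40e+00]
 [-1.00e-01 -8.70e-01  1.00e+00  4.30e+00]
 [-2.60e-01 -4.40e-01  1.00e+00  7.90e+00]
 [ 1.00e-02 -4.00e-01  1.00e+00  9.50e+00]
 [-2.00e-01 -4.60e-01  1.00e+00  1.03e+01]]
```

View pics/h4.png

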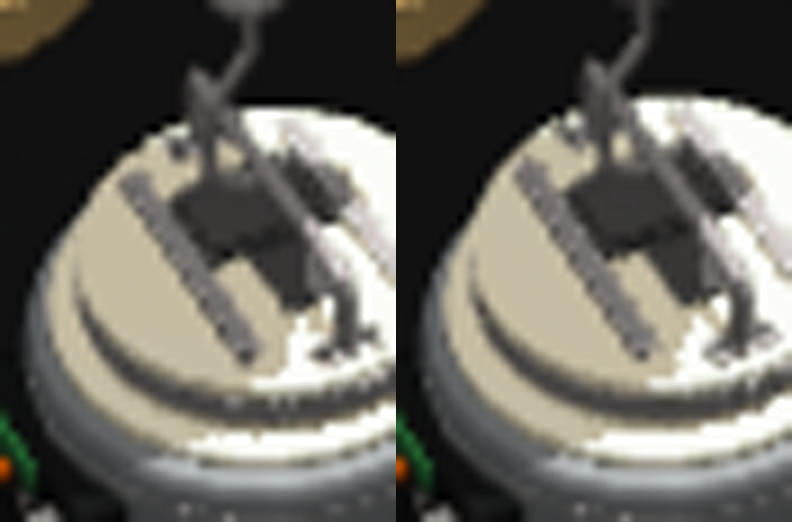

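>>> step_arm --targets '[0,0,0,0,3,0,255,0,0,0,0,6,0,255,0,0,0,0,6,-1.7,255,0,0,0,0,6,-1.7,255,0,0,0,0,6,-1.7,255]'

```text
time: 17.6
ee_pos: [0.5571, -0.0881, 0.2551]
eef_rot: [-1.571, 0.001, 0.14]
ft_force: [0.9, -0.3, -1.6]
gripper_width: 0.253
```

```bash
python3 - <<'E'
from h import *
a=ft(8);np.save("b4.npy",a)
E
```

```text
t 18.0 p [ 0.557  -0.088   0.2549] F [ 0.254  0.149 -1.469  0.002  0.005  0.006] se [0.28  0.153 0.144 0.006 0.005 0.008]
```

>>> step_arm --targets '[0,0,0,0,-2,0,255,0,0,0,0,-4,0,255,0,0,0,0,-6.3,0,255,0,0,0,0,-6.3,0,255,0,0,0,0,-6.3,0,255]'

```text
time: 18.5
ee_pos: [0.557, -0.088, 0.2611]
eef_rot: [-1.571, 0.001, 0.14]
ft_force: [0.6, 0.1, -5.1]
gripper_width: 0.246
```

```bash
python3 - <<'E'
from h import *
ref=np.load("b4.npy")
a=ft(14);np.save("r5.npy",a)
print(flow(ref,a,PTS))
x0,y0,f=222,188,9
o=[cv2.resize(i[y0:y0+58,x0:x0+44],None,fx=f,fy=f,interpolation=cv2.INTER_CUBIC).clip(0,255).astype(np.uint8) for i in(ref,a)]
cv2.imwrite("pics/h5.png",np.hstack(o))
E
```

```text
t 19.2 p [ 0.557  -0.088   0.2612] F [ 0.012  0.034 -5.559 -0.006  0.008  0.009] se [0.101 0.162 0.152 0.005 0.01  0.008]
[[-0.2  -1.08  1.    4.8 ]
 [-0.07 -0.98  1.    5.  ]
 [ 0.16 -0.67  1.    6.  ]
 [-0.12 -0.24  1.    5.5 ]
 [ 0.04 -0.77  1.    7.8 ]
 [-0.13 -0.76  1.    9.4 ]]
```

View pics/h5.png

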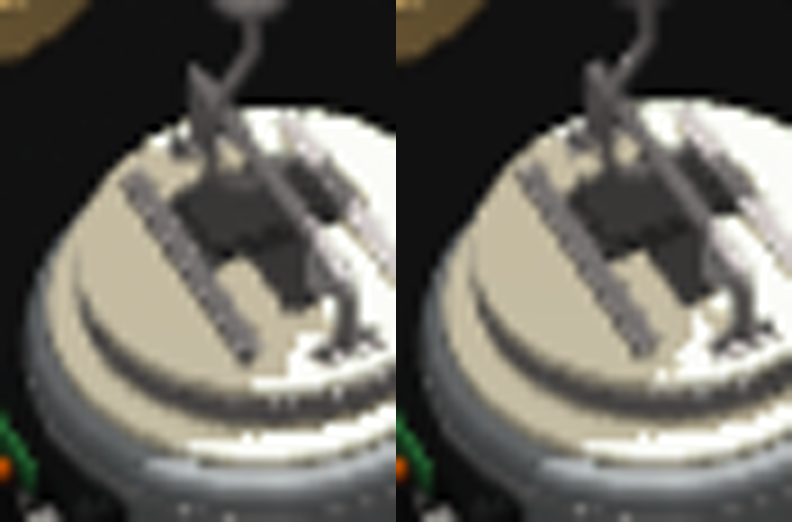

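>>> step_arm --targets '[0,0,0,0,-1,0,255,0,0,0,0,-2,0,255,0,0,0,0,-4,0,255,0,0,0,0,-6,0,255,0,0,0,0,-7,0,255]'

```text
time: 19.7
ee_pos: [0.5571, -0.088, 0.2685]
eef_rot: [-1.571, 0.001, 0.14]
ft_force: [0.3, 0.9, -4.7]
gripper_width: 0.246
```

```bash
python3 - <<'E'
from h import *
ref=np.load("b4.npy")
a=ft(8);np.save("r6.npy",a)
print(flow(ref,a,PTS,15));print(flow(np.load("r5.npy"),a,PTS,9))
x0,y0,f=222,182,9
o=[cv2.resize(i[y0:y0+64,x0:x0+44],None,fx=f,fy=f,interpolation=cv2.INTER_CUBIC).clip(0,255).astype(np.uint8) for i in(ref,a)]
cv2.imwrite("pics/h6.png",np.hstack(o))
E
```

```text
t 20.1 p [ 0.557  -0.088   0.2681] F [-2.570e-01 -2.240e-01 -5.453e+00 -1.100e-02  2.100e-02  3.000e-03] se [0.118 0.171 0.153 0.011 0.013 0.013]
[[-0.07 -2.31  1.    8.6 ]
 [-0.02 -2.42  1.    7.2 ]
 [ 0.14 -2.27  1.    7.7 ]
 [-0.29 -1.62  1.   13.1 ]
 [-0.03 -2.32  1.    7.4 ]
 [ 0.13 -2.11  1.   15.  ]]
[[-0.06 -1.67  1.    5.  ]
 [ 0.06 -1.52  1.    5.7 ]
 [-0.13 -1.68  1.    4.7 ]
 [-0.36 -0.66  1.   11.7 ]
 [ 0.03 -1.53  1.    7.7 ]
 [ 0.29 -1.52  1.    7.7 ]]
```

View pics/h6.png

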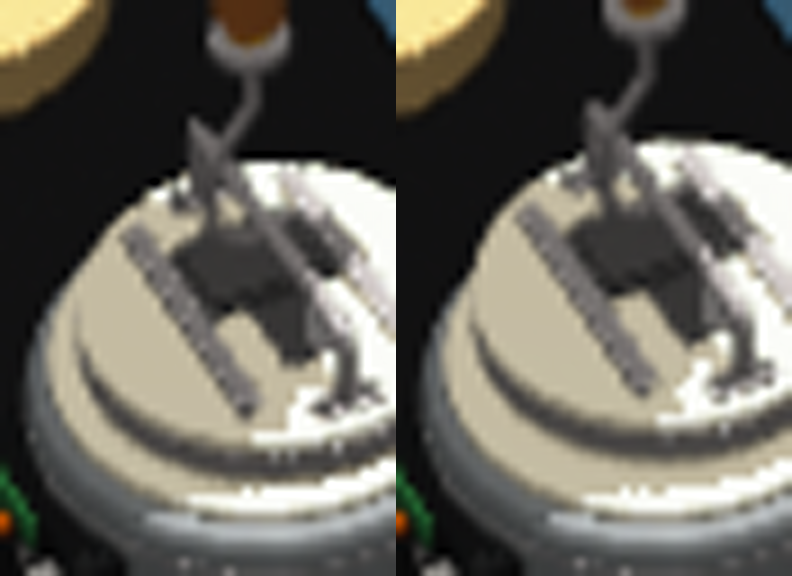

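>>> step_arm --targets '[0,0,0,0,-2,0,255,0,0,0,0,-6,0,255,0,0,0,0,-12,0,255,0,0,0,0,-18,0,255,0,0,0,0,-24,0,255]'

```text
time: 20.6
ee_pos: [0.5571, -0.088, 0.2929]
eef_rot: [-1.571, 0.001, 0.14]
ft_force: [-0.5, 0.2, -5.2]
gripper_width: 0.251
```

>>> step_arm --targets '[0,0,0,0,-4,0,255,0,0,0,0,-6,0,255,0,0,0,0,-7,0,255,0,0,0,0,-7,0,255,0,0,0,0,-7,0,255]'

```text
time: 21.1
ee_pos: [0.5571, -0.088, 0.2997]
eef_rot: [-1.571, 0.001, 0.14]
ft_force: [-0.5, -0.0, -5.4]
gripper_width: 0.247
```

```bash
python3 - <<'E'
from h import *
s=cv2.imread("pics/side0.png")
k=np.linspace(0,2*np.pi,200)
for c in((.497,.225),(.497,.2235),(.497,.2205),(.4985,.2205)):
    q=proj("side",np.c_[c[0]+.088*np.cos(k),c[1]+.088*np.sin(k),0*k+.04]);print(c,q.min(0).round(1),q.max(0).round(1))
m=(cv2.cvtColor(s,cv2.COLOR_BGR2HSV)[:,:,1]>60)&(s[:,:,2]>70);m[:160]=0;m[:,:185]=0;m[205:]=0;m[:,240:]=0
ys,xs=np.where(m);print("mask bbox",xs.min(),xs.max(),ys.min(),ys.max())
print(s[158:168,211,2],s[176,186:194,2],s[176,230:240,2])
zs("i1",215,160,80,65,9,3)
st()
E
```

```text
(0.497, 0.225) [190.1 161.6] [234.9 189.9]
(0.497, 0.2235) [190.2 161.8] [235.  190.1]
(0.497, 0.2205) [190.3 162.2] [235.2 190.6]
(0.4985, 0.2205) [190.7 162.2] [235.6 190.5]
mask bbox 185 234 160 196
[ 20  19  18  16  67 244 211 172 244 249] [ 17  17  19  18 131 248 203 164] [249 249 205 249 153  35  17  17  17  18]
t 21.25 p [ 0.5571 -0.088   0.2997] rpy [-9.001e+01  5.000e-02  8.040e+00] F [ 0.18 -0.39 -5.22] T [ 0.05  -0.013 -0.018] w 0.247
t 21.25 p [ 0.5571 -0.088   0.2997] rpy [-9.001e+01  5.000e-02  8.040e+00] F [ 0.18 -0.39 -5.22] T [ 0.05  -0.013 -0.018] w 0.247
```

View pics/i1.png

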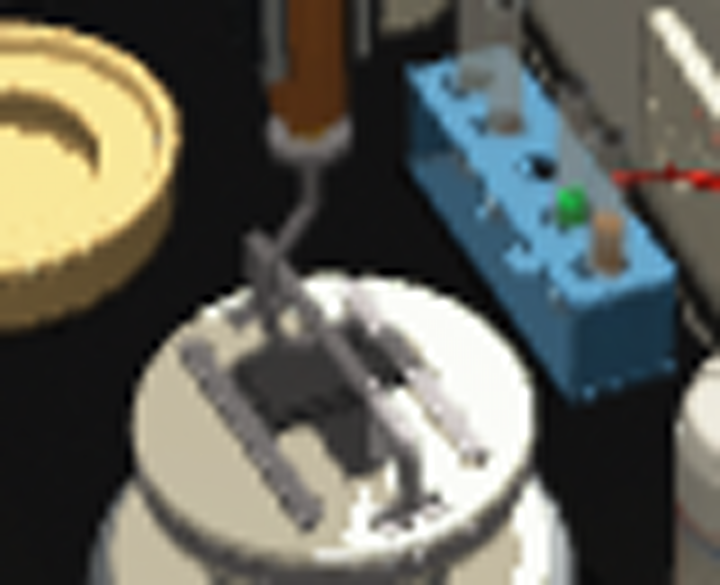

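>>> step_arm --targets '[0,0,0,0,0,1,255,0,0,0,-0.1,0,3,255,0,0,0,-0.3,0,6,255,0,0,0,-0.5,0,10,255,0,0,0,-0.7,0,15,255]'

```text
time: 21.75
ee_pos: [0.5542, -0.0729, 0.2997]
eef_rot: [-1.571, 0.001, 0.14]
ft_force: [0.2, -0.2, -5.4]
gripper_width: 0.243
```

>>> step_arm --targets '[0,0,0,-0.3,0,6,255,0,0,0,-0.7,0,13,255,0,0,0,-1.1,0,21,255,0,0,0,-1.5,0,30,255,0,0,0,-2,0,40,255]'

```text
time: 22.25
ee_pos: [0.5464, -0.0327, 0.2997]
eef_rot: [-1.571, 0.001, 0.14]
ft_force: [-0.4, -0.3, -5.5]
gripper_width: 0.244
```

>>> step_arm --targets '[0,0,0,-0.5,0,10.5,255,0,0,0,-1,0,21,255,0,0,0,-1.6,0,31.5,255,0,0,0,-2.1,0,42,255,0,0,0,-2.6,0,53,255]'

```text
time: 22.75
ee_pos: [0.5363, 0.0203, 0.2997]
eef_rot: [-1.571, 0.001, 0.14]
ft_force: [-0.1, 0.4, -5.9]
gripper_width: 0.245
```

>>> step_arm --targets '[0,0,0,-0.5,0,10.5,255,0,0,0,-1,0,21,255,0,0,0,-1.6,0,31.5,255,0,0,0,-2.1,0,42,255,0,0,0,-2.6,0,53,255]'

```text
time: 23.25
ee_pos: [0.5261, 0.0732, 0.2998]
eef_rot: [-1.571, 0.001, 0.14]
ft_force: [0.2, 0.7, -6.6]
gripper_width: 0.248
```

>>> step_arm --targets '[0,0,0,-0.5,0,10.5,255,0,0,0,-1,0,21,255,0,0,0,-1.6,0,31.5,255,0,0,0,-2.1,0,42,255,0,0,0,-2.6,0,53,255]'

```text
time: 23.75
ee_pos: [0.516, 0.1261, 0.2997]
eef_rot: [-1.571, 0.001, 0.14]
ft_force: [0.1, -0.6, -5.5]
gripper_width: 0.248
```

>>> step_arm --targets '[0,0,0,-0.5,0,10.5,255,0,0,0,-1,0,21,255,0,0,0,-1.6,0,31.5,255,0,0,0,-2.1,0,42,255,0,0,0,-2.6,0,53,255]'

```text
time: 24.25
ee_pos: [0.5058, 0.1791, 0.2997]
eef_rot: [-1.571, 0.001, 0.14]
ft_force: [0.3, -0.6, -5.6]
gripper_width: 0.248
```

>>> step_arm --targets '[0,0,0,-0.5,0,10,255,0,0,0,-1,0,19,255,0,0,0,-1.4,0,27,255,0,0,0,-1.7,0,34,255,0,0,0,-2,0,40,255]'

```text
time: 24.75
ee_pos: [0.4982, 0.219, 0.2997]
eef_rot: [-1.571, 0.001, 0.14]
ft_force: [0.1, -0.2, -5.7]
gripper_width: 0.247
```

>>> step_arm --targets '[0,0,0,-0.3,0,5,255,0,0,0,-0.5,0,9,255,0,0,0,-0.6,0,12,255,0,0,0,-0.7,0,14,255,0,0,0,-0.7,0,15,255]'

```text
time: 25.25
ee_pos: [0.4954, 0.2338, 0.2997]
eef_rot: [-1.571, 0.001, 0.14]
ft_force: [0.2, -1.3, -5.9]
gripper_width: 0.256
```

```bash
python3 - <<'E'
from h import *
zs("j1",180,120,80,65,9,3);to(.4961,.2297,.2997,8.04)
b=grab("top",2);cv2.imwrite("pics/j2.png",cv2.resize(b[170:270,120:240],None,fx=5,fy=5).clip(0,255).astype(np.uint8))
E
```

```text
t 25.4 p [0.4954 0.2336 0.2997] rpy [-9.002e+01  4.000e-02  8.020e+00] F [ 0.5  -0.54 -5.51] T [-0.023  0.014  0.004] w 0.248
rot [ 0.02 -0.02 -0.04] shift [ 0.1 -0.  -4. ]
```

View pics/j1.png

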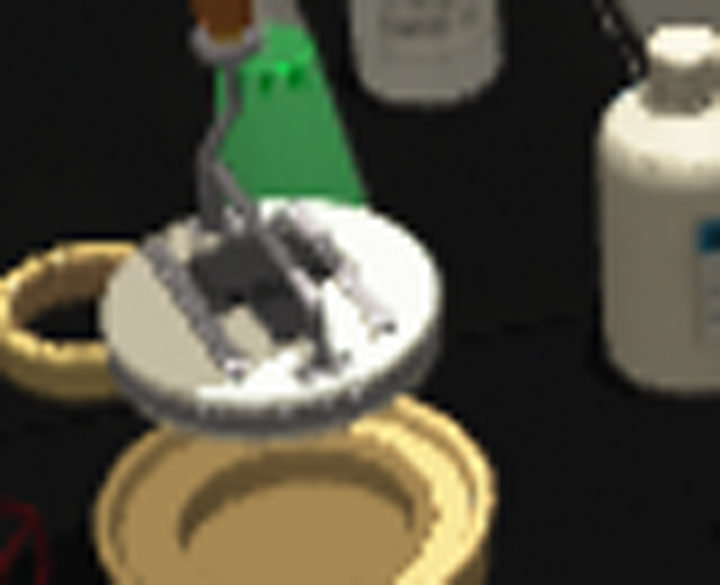

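View pics/j2.png

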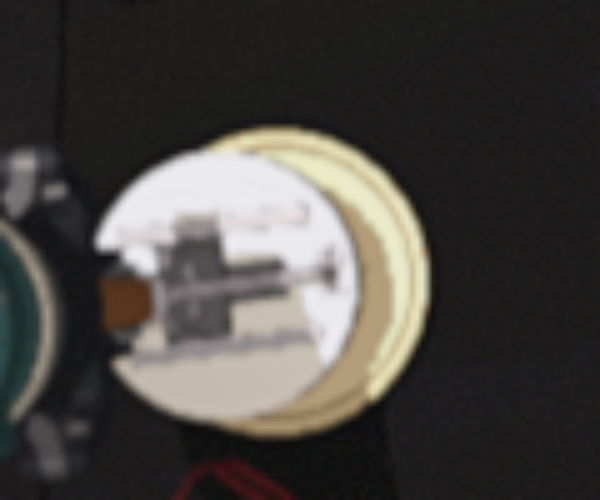

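```bash
python3 - <<'E'
from h import *
b=grab("top",2);np.save("tj.npy",b)
S=np.asarray(b).clip(0,255).astype(np.uint8);hsv=cv2.cvtColor(S,cv2.COLOR_BGR2HSV)
c0=np.array([164.6,226.8])
g=cv2.Canny(cv2.GaussianBlur(S,(3,3),0),40,100)
ys,xs=np.where(g>0);r=np.hypot(xs-c0[0],ys-c0[1]);k=abs(r-27)<2.2
pts=np.c_[xs[k],ys[k]].astype(float);ang=np.degrees(np.arctan2(pts[:,1]-c0[1],pts[:,0]-c0[0]))
from scipy.optimize import least_squares
f=lambda p:np.hypot(pts[:,0]-p[0],pts[:,1]-p[1])-p[2]
r_=least_squares(f,[*c0,27],loss="soft_l1",f_scale=.5);print(r_.x,len(pts),np.histogram(ang,8,(-180,180))[0])
for z in(.149,.137): print(z,plane("top",r_.x[:2],z))
# same for rest
c1=np.array([174.8,226.1]);r=np.hypot(xs-c1[0],ys-c1[1])
t0=cv2.imread("pics/top0.png");g0=cv2.Canny(cv2.GaussianBlur(t0,(3,3),0),40,100);ys,xs=np.where(g0>0)
for R in(30.7,27.5):
    r=np.hypot(xs-c1[0],ys-c1[1]);k=abs(r-R)<1.6;pts=np.c_[xs[k],ys[k]].astype(float)
    q=least_squares(f,[*c1,R],loss="soft_l1",f_scale=.5);print(R,q.x,len(pts),plane("top",q.x[:2],.04))
E
```

```text
[164.03501187 226.68067737  26.91194867] 198 [19 27 29 33 25 22 25 18]
0.149 [0.49864695 0.22767477 0.149     ]
0.137 [0.49818928 0.23085274 0.137     ]
30.7 [174.80761907 226.08760079  30.567085  ] 230 [0.49701501 0.22512785 0.04      ]
27.5 [174.22986813 226.1767061   26.68797436] 96 [0.49671386 0.2268056  0.04      ]
```

>>> step_arm --targets '[0,0,0,-0.2,2,-0.8,255,0,0,0,-0.4,6,-1.6,255,0,0,0,-0.6,12,-2.4,255,0,0,0,-0.9,20,-3.1,255,0,0,0,-0.9,28,-3.3,255]'

```text
time: 26.1
ee_pos: [0.4948, 0.23, 0.2708]
eef_rot: [-1.571, 0.001, 0.14]
ft_force: [0.2, 0.4, -6.1]
gripper_width: 0.251
```

>>> step_arm --targets '[0,0,0,0,9,0,255,0,0,0,0,17,0,255,0,0,0,0,24,0,255,0,0,0,0,29,0,255,0,0,0,0,32,0,255]'

```text
time: 26.6
ee_pos: [0.4947, 0.23, 0.2383]
eef_rot: [-1.571, 0.002, 0.14]
ft_force: [-0.6, 0.8, -5.3]
gripper_width: 0.248
```

```bash
python3 - <<'E'
from h import *
zs("k1",180,140,80,65,9,3)
b=grab("top",2);np.save("tk.npy",b);cv2.imwrite("pics/k2.png",cv2.resize(b[170:270,120:240],None,fx=5,fy=5).clip(0,255).astype(np.uint8))
E
```

```text
t 26.75 p [0.4948 0.23   0.2388] rpy [-9.002e+01  6.000e-02  8.010e+00] F [ 0.27  0.29 -5.24] T [-0.015  0.025 -0.008] w 0.246
```

View pics/k1.png

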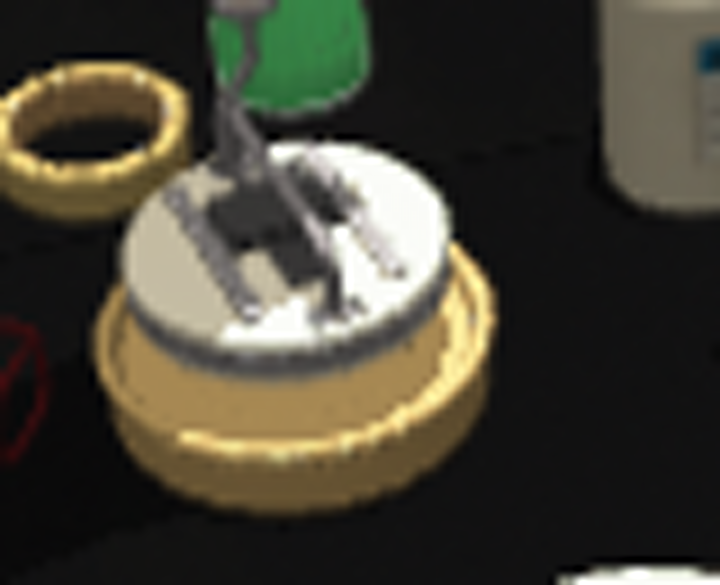

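View pics/k2.png

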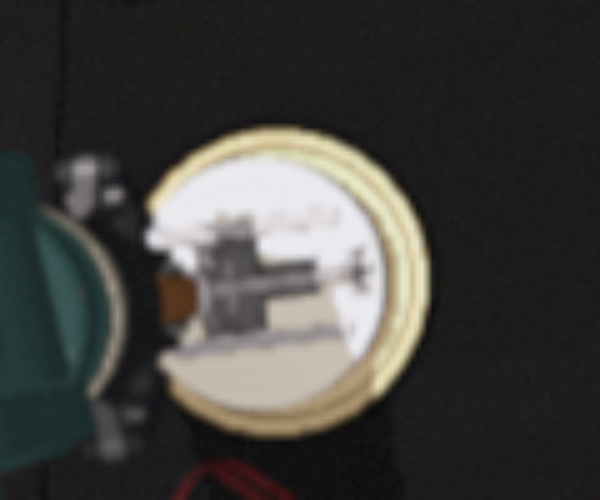

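```bash
python3 - <<'E'
from h import *
from scipy.optimize import least_squares
b=np.load("tk.npy").clip(0,255).astype(np.uint8)
zt=.2388-.1205+.004-.034;print("lid top z",zt)
c0=proj("top",[[.4965,.2245,zt]])[0];print(c0)
g=cv2.Canny(cv2.GaussianBlur(b,(3,3),0),40,100);ys,xs=np.where(g>0)
for _ in range(3):
    r=np.hypot(xs-c0[0],ys-c0[1]);k=abs(r-25.3)<1.8;pts=np.c_[xs[k],ys[k]].astype(float)
    f=lambda p:np.hypot(pts[:,0]-p[0],pts[:,1]-p[1])-p[2]
    q=least_squares(f,[*c0,25.3],loss="soft_l1",f_scale=.4);c0=q.x[:2]
print(q.x,len(pts),plane("top",q.x[:2],zt))
E
```

```text
lid top z 0.08830000000000002
[170.92408516 226.79875949]
[170.83901826 226.25526047  25.17573908] 148 [0.49799689 0.22479166 0.0883    ]
```

>>> step_arm --targets '[0,0,0,-0.2,4,0,255,0,0,0,-0.4,10,0,255,0,0,0,-0.6,16,0,255,0,0,0,-0.6,21,0,255,0,0,0,-0.6,25,0,255]'

```text
time: 27.35
ee_pos: [0.4941, 0.2299, 0.2135]
eef_rot: [-1.571, 0.001, 0.14]
ft_force: [0.4, 0.2, -5.3]
gripper_width: 0.251
```

>>> step_arm --targets '[0,0,0,0,2,0,255,0,0,0,0,4,0,255,0,0,0,0,5,0,255,0,0,0,0,6,0,255,0,0,0,0,7,0,255]'

```text
time: 27.85
ee_pos: [0.4942, 0.23, 0.2065]
eef_rot: [-1.571, 0.001, 0.14]
ft_force: [0.3, 0.1, -6.1]
gripper_width: 0.249
```

```bash
python3 - <<'E'
from h import *
zs("l1",180,140,80,65,9,4)
E
```

```text
t 28.05 p [0.4942 0.2299 0.2065] rpy [-9.002e+01  6.000e-02  8.010e+00] F [-0.04  0.88 -5.79] T [ 0.009 -0.041  0.008] w 0.248
```

View pics/l1.png

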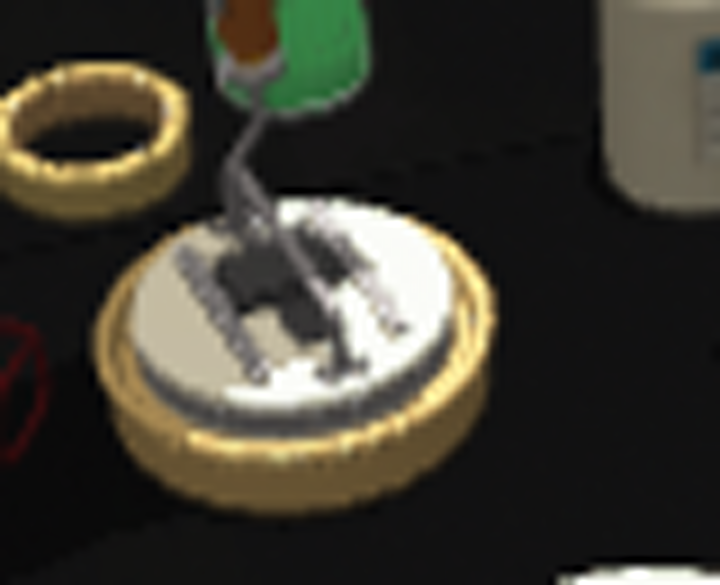

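>>> step_arm --targets '[0,0,0,0,0.7,0,255,0,0,0,0,1.4,0,255,0,0,0,0,2.1,0,255,0,0,0,0,2.8,0,255,0,0,0,0,3.5,0,255]'

```text
time: 28.55
ee_pos: [0.4944, 0.23, 0.2032]
eef_rot: [-1.571, 0.0, 0.14]
ft_force: [0.5, -0.2, -0.6]
gripper_width: 0.251
```

>>> step_arm --targets '[0,0,0,0,1,0,255,0,0,0,0,2,0,255,0,0,0,0,3,0,255,0,0,0,0,4,0,255,0,0,0,0,4,0,255]'

```text
time: 29.05
ee_pos: [0.4943, 0.23, 0.1991]
eef_rot: [-1.571, 0.001, 0.14]
ft_force: [-0.2, -0.4, -1.7]
gripper_width: 0.246
```

```bash
python3 - <<'E'
from h import *
a=ft(8)
cv2.imwrite("pics/l2.png",cv2.resize(a[140:205,180:260],None,fx=9,fy=9,interpolation=cv2.INTER_CUBIC).clip(0,255).astype(np.uint8))
E
```

```text
t 29.45 p [0.4944 0.23   0.1993] F [ 0.089 -0.15  -1.205  0.019  0.004 -0.021] se [0.21  0.304 0.18  0.009 0.004 0.008]
```

View pics/l2.png

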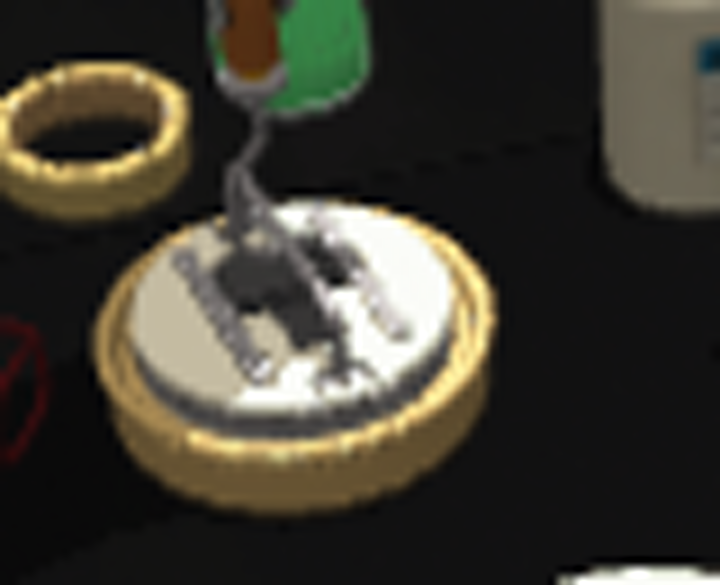

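>>> step_arm --targets '[0,0,0,0,1.5,0,255,0,0,0,0,3,0,255,0,0,0,-3,3,0,255,0,0,0,-7,3,0,255,0,0,0,-10,3,0,255]'

```text
time: 29.95
ee_pos: [0.484, 0.2285, 0.1963]
eef_rot: [-1.571, 0.001, 0.14]
ft_force: [-1.0, -0.0, -1.1]
gripper_width: 0.248
```

```bash
python3 - <<'E'
from h import *
a=ft(4)
cv2.imwrite("pics/l3.png",cv2.resize(a[140:205,180:260],None,fx=9,fy=9,interpolation=cv2.INTER_CUBIC).clip(0,255).astype(np.uint8))
E
```

```text
t 30.15 p [0.4845 0.2286 0.1964] F [ 0.428  0.36  -0.773 -0.001 -0.     0.004] se [0.192 0.243 0.376 0.005 0.016 0.003]
```

View pics/l3.png

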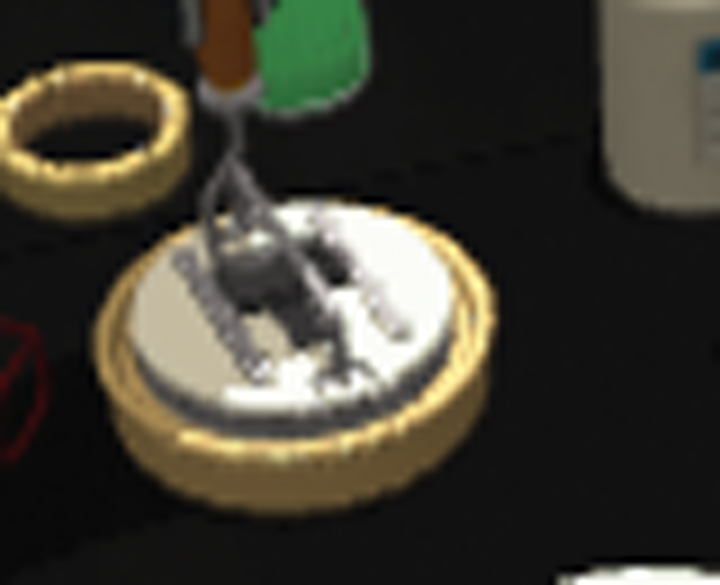

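>>> step_arm --targets '[0,0,0,-5,0,0,255,0,0,0,-12,0,0,255,0,0,0,-22,0,0,255,0,0,0,-34,0,0,255,0,0,0,-48,0,0,255]'

```text
time: 30.65
ee_pos: [0.4357, 0.2218, 0.1964]
eef_rot: [-1.571, 0.0, 0.14]
ft_force: [0.3, -0.1, -2.0]
gripper_width: 0.251
```

>>> step_arm --targets '[0,0,0,-10,-10,0,255,0,0,0,-15,-40,0,255,0,0,0,-15,-65,0,255,0,0,0,-15,-80,0,255,0,0,0,-15,-80,0,255]'

```text
time: 31.15
ee_pos: [0.4211, 0.2199, 0.2787]
eef_rot: [-1.57, -0.004, 0.14]
ft_force: [0.2, 0.4, -1.2]
gripper_width: 0.249
```

```bash
python3 - <<'E'
from h import *
zs("m1",180,140,80,65,9,3)
b=grab("top",2);np.save("tm.npy",b);cv2.imwrite("pics/m2.png",cv2.resize(b[170:270,120:240],None,fx=5,fy=5).clip(0,255).astype(np.uint8))
print("target pre-fork: ");to(.4312,-.3112,.2560,-5)
E
```

```text
t 31.3 p [0.4204 0.2196 0.2758] rpy [-9.002e+01  5.000e-02  8.020e+00] F [-0.14  0.63 -1.24] T [ 0.005 -0.033  0.031] w 0.245
target pre-fork: 
rot [ 0.03 13.02 -0.08] shift [ -63.3   19.9 -527. ]
```

View pics/m1.png

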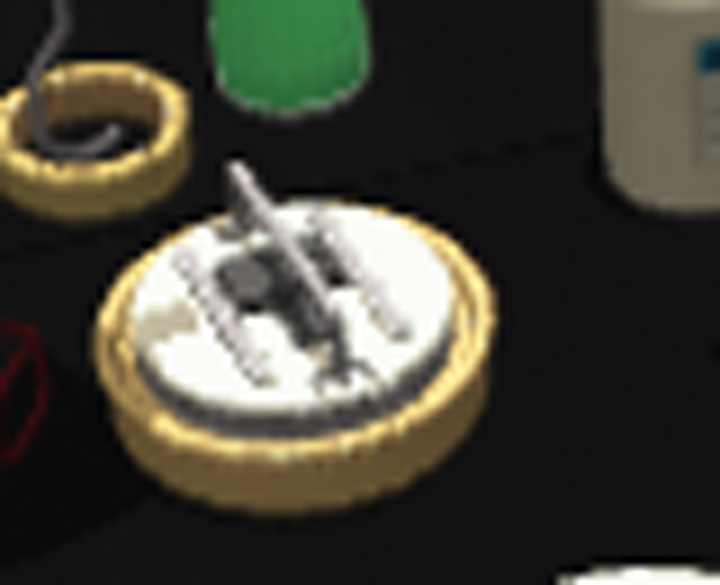

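View pics/m2.png

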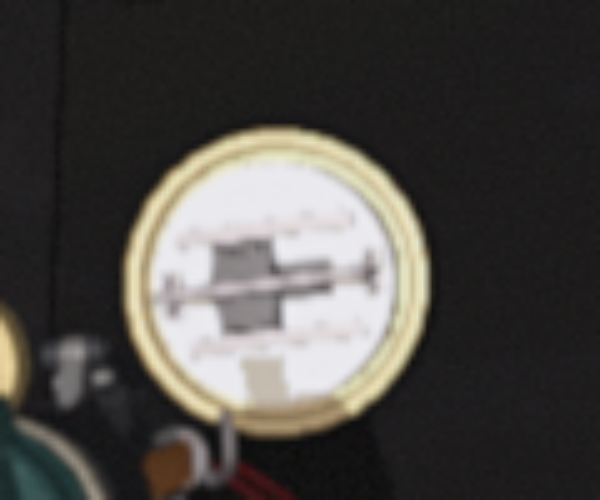

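>>> step_arm --targets '[0,1,0,-2,0,-20,255,0,3,0,-6,0,-55,255,0,5,0,-11,0,-97,255,0,7,0,-16,0,-142,255,0,9,0,-22,0,-187,255]'

```text
time: 31.9
ee_pos: [0.4241, 0.0298, 0.2751]
eef_rot: [-1.571, 0.002, -0.018]
ft_force: [1.8, 0.4, -1.1]
gripper_width: 0.251
```

>>> step_arm --targets '[0,1,0,-6,0,-45,255,0,2,0,-12,0,-90,255,0,3,0,-17,0,-135,255,0,4,0,-23,0,-180,255,0,4,0,-29,0,-220,255]'

```text
time: 32.4
ee_pos: [0.3903, -0.1915, 0.2747]
eef_rot: [-1.571, 0.003, -0.089]
ft_force: [0.9, -0.4, -1.2]
gripper_width: 0.248
```

```bash
python3 - <<'E'
from h import *
st();to(.425,-.3112,.256,-5)
E
```

```text
t 32.4 p [ 0.3903 -0.1915  0.2747] rpy [-90.02   0.17  -5.09] F [ 0.92 -0.45 -1.19] T [-0.069 -0.075 -0.011] w 0.248
rot [ 0.02 -0.09 -0.17] shift [  45.3   18.6 -116.2]
```

>>> step_arm --targets '[0,0,0,14,0,-36,255,0,0,0,32,5,-80,255,0,0,0,44,12,-110,255,0,0,0,45.3,18.6,-116,255,0,0,0,45.3,18.6,-116,255]'

```text
time: 32.9
ee_pos: [0.4244, -0.3113, 0.2542]
eef_rot: [-1.569, 0.005, -0.09]
ft_force: [-0.3, 0.3, -1.2]
gripper_width: 0.249
```

```bash
python3 - <<'E'
from h import *
st();to(.4286,-.3117,.1690,-5)
E
```

```text
t 32.9 p [ 0.4244 -0.3113  0.2542] rpy [-89.9    0.31  -5.17] F [-0.25  0.26 -1.22] T [ 0.01  -0.006 -0.031] w 0.249
rot [-0.1  -0.17 -0.31] shift [ 4.6 85.2 -0.1]
```

>>> step_arm --targets '[-0.1,-0.2,-0.3,4.6,20,0,255,-0.1,-0.2,-0.3,4.6,50,0,255,-0.1,-0.2,-0.3,4.6,75,0,255,-0.1,-0.2,-0.3,4.6,85,0,255,-0.1,-0.2,-0.3,4.6,85,0,255]'

```text
time: 33.4
ee_pos: [0.4281, -0.3103, 0.1688]
eef_rot: [-1.57, 0.001, -0.086]
ft_force: [-0.2, 0.5, -1.1]
gripper_width: 0.25
```

```bash
python3 - <<'E'
from h import *
zs("n1",200,200,100,80,7,3);to(.4286,-.3117,.1690,-5)
E
```

```text
t 33.55 p [ 0.429  -0.3117  0.1706] rpy [-9.007e+01 -7.000e-02 -4.950e+00] F [-0.03 -0.34 -0.54] T [0.01  0.029 0.007] w 0.247
rot [0.07 0.05 0.07] shift [-0.4  1.6 -0.1]
```

View pics/n1.png

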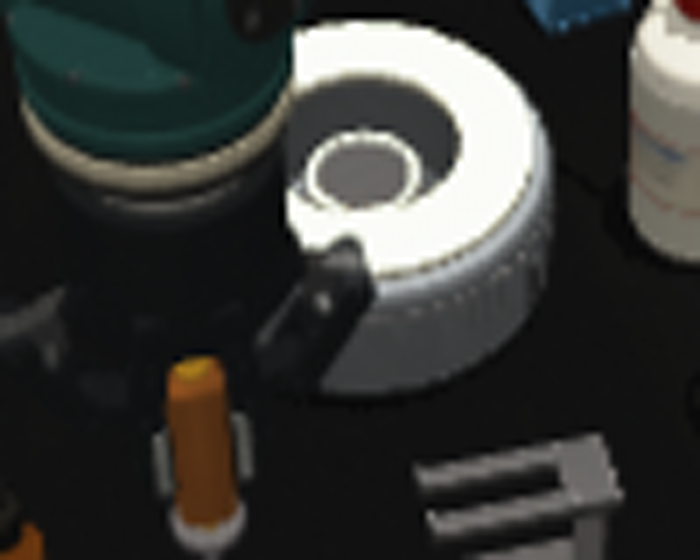

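>>> step_arm --targets '[0,0,0,10,1,-0.1,255,0,0,0,25,2,-0.1,255,0,0,0,40,2,-0.1,255,0,0,0,53,2,-0.1,255,0,0,0,60,2,-0.1,255]'

```text
time: 34.05
ee_pos: [0.4905, -0.3172, 0.1692]
eef_rot: [-1.573, -0.002, -0.086]
ft_force: [0.1, 0.5, -1.0]
gripper_width: 0.245
```

```bash
python3 - <<'E'
from h import *
zs("n2",220,200,80,80,7,2);to(.5332,-.3209,.1675,-5)
E
```

```text
t 34.15 p [ 0.4898 -0.3171  0.1688] rpy [-90.09  -0.1   -4.91] F [-0.57 -0.17 -0.49] T [-0.028  0.027 -0.033] w 0.247
rot [0.08 0.09 0.1 ] shift [43.5  1.4 -0.1]
```

View pics/n2.png

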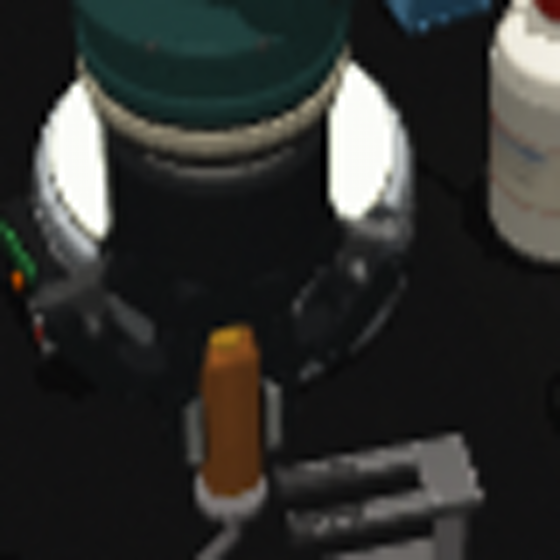

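>>> step_arm --targets '[0,0,0.1,7,0.5,-0.1,255,0,0,0.1,17,0.5,-0.1,255,0,0,0.1,28,0.5,-0.1,255,0,0,0.1,38,0.5,-0.1,255,0,0,0.1,43.5,0.5,-0.1,255]'

```text
time: 34.65
ee_pos: [0.5343, -0.321, 0.1682]
eef_rot: [-1.572, -0.0, -0.085]
ft_force: [-0.6, 0.2, -1.5]
gripper_width: 0.247
```

```bash
python3 - <<'E'
from h import *
zs("n3",220,200,80,80,7,3);to(.5332,-.3209,.1557,-5)
E
```

```text
t 34.8 p [ 0.5334 -0.3208  0.1682] rpy [-9.008e+01  2.000e-02 -4.900e+00] F [-0.24 -0.35 -1.4 ] T [0.04  0.038 0.023] w 0.248
rot [ 0.08  0.1  -0.02] shift [-0.2 12.5 -0.1]
```

View pics/n3.png

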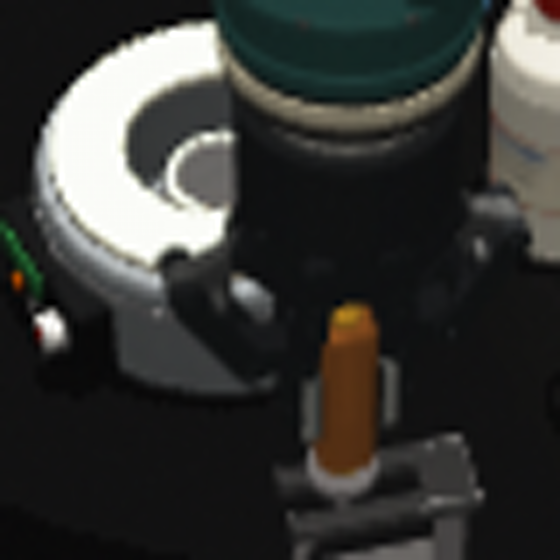

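>>> step_arm --targets '[0,0,0,-0.1,3,0,255,0,0,0,-0.1,6,0,255,0,0,0,-0.1,9,0,255,0,0,0,-0.1,11.5,0,255,0,0,0,-0.1,12,0,255]'

```text
time: 35.3
ee_pos: [0.5331, -0.3208, 0.1558]
eef_rot: [-1.572, 0.001, -0.086]
ft_force: [-0.1, 0.1, -0.9]
gripper_width: 0.247
```

```bash
python3 - <<'E'
from h import *
ft(4);to(.5332,-.3209,.1555,-5)
E
```

```text
t 35.5 p [ 0.5333 -0.3209  0.1563] F [-0.108  0.024 -0.9    0.001  0.018  0.015] se [0.293 0.061 0.163 0.015 0.012 0.017]
rot [ 0.08  0.11 -0.01] shift [-0.1  0.8 -0. ]
```

>>> step_arm --targets '[0,0,0,0,0.4,0,255,0,0,0,0,0.8,0,255,0,0,0,0,1,0,255,0,0,0,0,1,0,255,0,0,0,0,1,0,255]'

```text
time: 36.0
ee_pos: [0.5334, -0.321, 0.1556]
eef_rot: [-1.572, -0.0, -0.085]
ft_force: [-1.6, 0.5, 4.7]
gripper_width: 0.249
```

```bash
python3 - <<'E'
from h import *
ft(5)
zs("n4",220,200,80,80,7,2)
E
```

```text
t 36.25 p [ 0.5334 -0.321   0.1555] F [-1.196  0.006  5.245  0.174  0.27   0.016] se [0.102 0.099 0.143 0.012 0.013 0.013]
t 36.35 p [ 0.5334 -0.321   0.1555] rpy [-9.009e+01 -1.000e-02 -4.900e+00] F [-1.71  0.3   5.9 ] T [ 0.12   0.277 -0.043] w 0.246
```

View pics/n4.png

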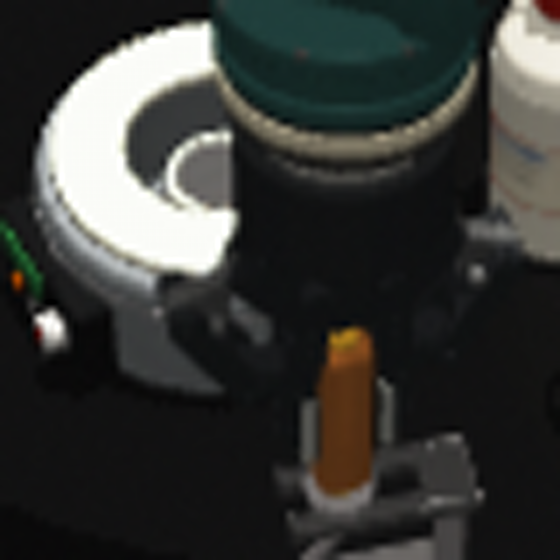

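>>> step_arm --targets '[0,0,0,0,0,0,160,0,0,0,0,0,0,120,0,0,0,0,0,0,60,0,0,0,0,0,0,0,0,0,0,0,0,0,0]' --force 20

```text
time: 36.85
ee_pos: [0.5334, -0.3209, 0.1554]
eef_rot: [-1.572, -0.0, -0.085]
ft_force: [-0.1, -1.3, 0.1]
gripper_width: 0.992
```

```bash
python3 - <<'E'
from h import *
zs("n5",220,200,80,80,7,3)
E
```

```text
t 37.0 p [ 0.5334 -0.321   0.1555] rpy [-9.009e+01 -1.000e-02 -4.900e+00] F [0.22 0.67 0.45] T [ 0.019 -0.011 -0.02 ] w 0.999
```

View pics/n5.png

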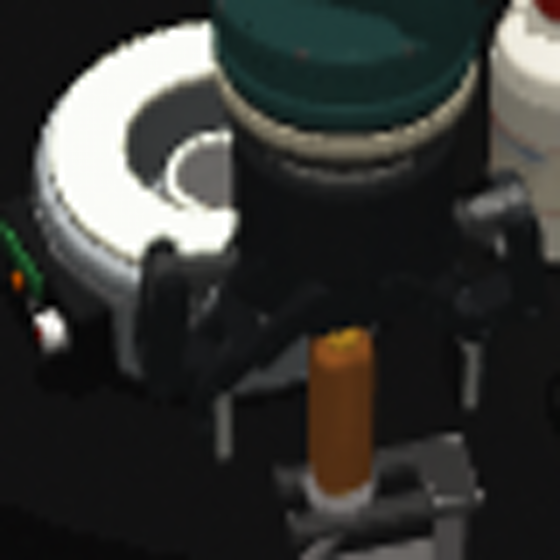

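>>> step_arm --targets '[0,0,0,0,-10,0,0,0,0,0,0,-35,0,0,0,0,0,0,-75,0,0,0,0,0,0,-115,0,0,0,0,0,0,-135,0,0]'

```text
time: 37.5
ee_pos: [0.5337, -0.321, 0.2948]
eef_rot: [-1.575, -0.004, -0.085]
ft_force: [-0.3, 0.1, -0.5]
gripper_width: 0.996
```

>>> step_arm --targets '[0,0,0,-20,-20,0,0,0,0,0,-50,-20,0,0,0,0,0,-90,-20,0,0,0,0,0,-110,-20,0,0,0,0,0,-110,-20,0,0]'

```text
time: 38.0
ee_pos: [0.422, -0.3111, 0.316]
eef_rot: [-1.576, -0.005, -0.087]
ft_force: [1.0, 0.2, 0.7]
gripper_width: 1.003
```

```bash
python3 - <<'E'
from h import *
from scipy.optimize import least_squares
st()
a=grab("side",2);b=grab("top",2)
s0=cv2.imread("pics/side0.png")
o=[cv2.resize(i[y:y+70,x:x+55],None,fx=5,fy=5,interpolation=cv2.INTER_CUBIC).clip(0,255).astype(np.uint8) for i,x,y in((s0,240,235),(a,240,235),(a,185,145))]
cv2.imwrite("pics/o1.png",np.hstack(o));cv2.imwrite("pics/o2.png",b.clip(0,255).astype(np.uint8))
S=b.clip(0,255).astype(np.uint8);c0=proj("top",[[.497,.225,.054]])[0]
g=cv2.Canny(cv2.GaussianBlur(S,(3,3),0),30,80);ys,xs=np.where(g>0)
for _ in range(3):
    r=np.hypot(xs-c0[0],ys-c0[1]);k=abs(r-24.3)<1.3;pts=np.c_[xs[k],ys[k]].astype(float)
    f=lambda p:np.hypot(pts[:,0]-p[0],pts[:,1]-p[1])-p[2]
    q=least_squares(f,[*c0,24.3],loss="soft_l1",f_scale=.4);c0=q.x[:2]
print(q.x,len(pts),plane("top",q.x[:2],.054),"rest .497 .2251")
E
```

```text
t 38.0 p [ 0.422  -0.3111  0.316 ] rpy [-90.3   -0.27  -4.98] F [1.03 0.22 0.69] T [-0.028 -0.049  0.03 ] w 1.003
[173.76549105 226.30028735  24.43572842] 182 [0.49683178 0.22480713 0.054     ] rest .497 .2251
```

View pics/o1.png

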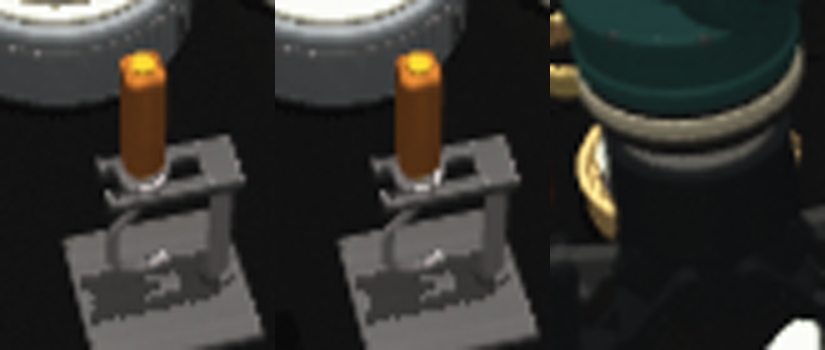

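View pics/o2.png

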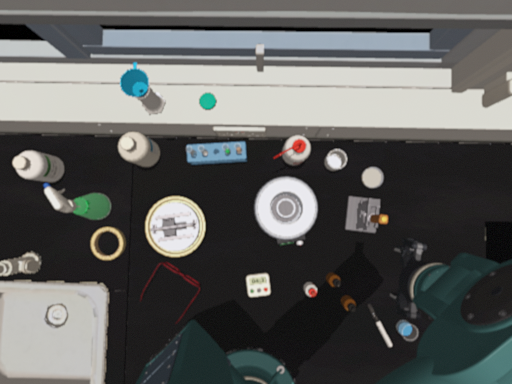

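```bash
python3 - <<'E'
from h import *
print(ctrl.close_job());st()
E
```

```text
the job is handed in; nothing more can be done
None
the job is handed in; nothing more can be done
```

The lid is on the firebrick rest and the lifter is back in its fork. I handed the job in at about 38 s of the 72 s allowed; the simulator gives no verdict.

**What I did:**
- I took the lifter from the stand and hooked the lid's bar from the −x side.
- I tried four points along the bar, at 5, 17, 8 and 6.3 mm to +y of its middle. At 6.3 mm both ends of the bar rose equally (1.08 and 0.98 px).
- I lifted there, carried the lid level, set it down slowly, unhooked, and hung the lifter back.

**Last checks:**
- **Lid:** in the final top picture its centre is about 0.4 mm from the rest's centre. In the side picture taken after unhooking it lies flat inside the rim. In the last side picture the arm hides most of the rest.
- **Contact force:** the load on the hook was about 4.5 N at each reading and dropped to zero once the lid was down.
- **Lifter:** in the side picture it hangs upright in the fork, looking the same as at the start.
- **Gripper:** it is open and clear of everything.
- **Bystanders:** none looks moved in the final top picture; I did not measure them.

**What disagreed:**
- The side camera read 3–4 mm lower than the top camera and the text heights. I relied on the robot's own position and on differences within one picture.
- Before setting down, the robot's position and the top camera differed by about 2 mm on where the lid was. I aimed between the two.
- I did not see the lid's tilt during the carry itself; it was level in the pictures just before and after.

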